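Tip hazelnuts into the mixer and hold its pulse dial

ROBOT

A 6-joint arm with a two-finger parallel gripper is mounted at the origin on a cart in front of the work surface, level with it; the furniture and walls round the work are solid. World frame = base frame: x ahead of the robot, y to its left, z up, the work surface at z = 0. Lengths are in m, angles in rad, forces in N, time in s.
With the tool pointing down it reaches from about 0.375 to 0.9 m from the base axis. Payload 3.1 kg.
Tool frame: the origin (TCP) lies midway between the tips of the shut fingers; the grasp point (between the pads) lies 19 mm behind it (robot.pinch_z is the distance from the TCP to the grasp point, in m); z points along the fingers, y is the line along which they close (so a half turn about z gives the same grasp; the last joint's range is limited). The gripper opens to 87 mm and grips with 3 to 60 N. Pads are 19 mm wide; open, the fingers measure 117 mm over their backs; the gripper's body (75 mm by 190 mm) begins 51 mm behind the grasp point.
Start: joints at [-0.178, 0.527, 1.433, -0, 1.181, -0.178], TCP at [0.625, 0, 0.223] pointing down, gripper open.
Joint ranges: [-3.08, 3.08], [-0.75, 2.2], [0.22, 2.44], [-1.43, 4.57], [0, 2.65], [-2.85, 2.85]. Speed limits (rad/s): [2.79, 2.79, 3.14, 3.14, 3.14, 3.14].

INTERFACE

Orientations are given as a rotation vector (axis times angle).
In Python, from rig import robot, read_camera, camera_params, ticket gives the robot as it stands. The module is installed in compiled form; this text tells all that it offers.
- The arm moves only by the shell command python3 -m creep 'ROWS'. ROWS is JSON, a list of rows, each an object of numbers: "fingers": the opening, from 0 (shut) to 1 (fully open); "x", "y", "z": the shift along the tool's x, y, z scaled (see below); "ax", "ay", "az": the turn, a rotation vector about the tool's x, y, z scaled (see below). In form: [{"fingers": .., "x": .., "y": .., "z": .., "ax": .., "ay": .., "az": ..}, ...]. A call has 1 to 20 rows; each row shifts and turns the commanded pose from where the row before left it, along the tool's axes as they then stand; what a row does not reach is not made up. The controller multiplies each number of a shift by 30 mm and each number of a turn by 8 degrees. A row lasts 1/10 s, in which the tool goes at most 50 mm and 8.59 degrees, less where a joint would pass 70% of its speed; a pose out of reach is approached as far as the arm can. A call with a number of a shift or a turn outside -1 to 1 is refused whole. A call with a gripper value outside its range is refused whole. The fingers move at their own pace and stop on an object; the grip force is fixed at half the most. Time passes only in rows, so rows that do not move let the fingers close. It gives the time, the measured TCP pose, the force, the opening and the grip force at its end, in the units of the state.
- robot.observe(): the state, without advancing time (a new reading comes with each control period).
- read_camera(name): name is "side" or "top" or "wrist"; returns the picture (480x640x3 uint8, red, green, blue); there is no depth.
- camera_params(name): a dict with "intrinsics" (3x3 intrinsics, pixels), "dist_coeffs" ([k1, k2, p1, p2, k3] as OpenCV has them; the pictures are not rectified), "world_from_camera" (4x4, takes a point from camera to world coordinates); the wrist camera has in their place "T_tool_cam" (4x4, takes a point from camera to tool coordinates, whose origin is the TCP and whose axes are the flange's). Camera axes: x right, y down, z forward; pixel columns grow to the right and rows downward; lengths in m; the calibration is good to about 2 mm. A picture is of the moment at which its call begins: read the wrist's pose just before it. camera_params takes no time and is no camera call.
- ticket.close_job(): hands the job in; it is judged then, once.
The state is a dict: "time_s": time; "joint_pos": joint angles; "joint_vel": joint speeds; "effort": joint torques, N m; "tool_pos": TCP position; "tool_rot": TCP orientation; "ft_force": force on the tool from outside, world axes, zero at the start; "moment": the same for the moment, N m; "width": opening from 0.0 (shut) to 1.0 (fully open); "grasp_force": force on a finger pad.
Only numpy, scipy, OpenCV 4.12 (cv2) and the standard library are available. Lean on these libraries where they do the work, as an engineer would, in place of code of your own. Each camera call takes 0.05 s, during which the arm holds its last target. There are 200 camera calls.

TASK

Pick up the metal scoop by its handle, tip all four hazelnuts out of it into the mixer's bowl, and stand the empty scoop upright on the worktop again. Then turn the mixer's sprung dial clockwise past its first and second clicks to the third and hold it there against its spring for at least three seconds; finish while still holding it at the third click. Leave the tea box, the two jars and the spoon rest where they are.

Things in the scene. Friction and masses are not known exactly. Their poses are not given: they have to be found in the camera images.
- mixer: white countertop mixer, fixed to the worktop. Origin under the bowl's axis at worktop height; z up. Housing base 165 mm (x) by 265 mm (y), 34 mm tall, from y = -187 to +77 mm; the open steel bowl stands over the origin, and a raised deck (100 x 92 mm, top 62 mm above the worktop) that carries the dial is centred at y = -140 mm. Keep a tall wrist and forearm clear of the spice rack behind on the left and the wall cabinets on the right
- bowl (a point): centre of the mouth of the mixer's open steel bowl, 100 mm above the worktop; outer rim diameter 140 mm, inside diameter 134 mm at the mouth narrowing to about 92 mm at the floor 59 mm below; a small fixed paddle with a hub 22 mm tall is in the middle of the floor; z up
- dial (a joint): angle of the dial in rad: 0 at rest, grows as it is turned clockwise seen from above. Clicks (detents) at 0.35, 0.70 and 1.05, with a hard stop at 1.12. A spring returns it to 0 from anywhere as soon as it is let go; holding takes about 0.07 N m at the third click, roughly 0.1 N m is felt while turning
- dial_grip (a point): point on the dial's upright axis at the height to grip, 89 mm above the worktop. The black dial is a disc 54 mm across, top 71 mm above the worktop, with an upright grip bar 46 mm long, 11 mm thick, from the disc to 103 mm above the worktop, centred on the axis. The point turns with the dial; its x axis lies along the bar (white mark at the +x end) and at rest points along the mixer's x axis
- scoop_cup (a point): centre of the cup of the loose aluminium measuring scoop (160 g), on the cup's axis, 21 mm above its underside. The cup is a truncated cone, 56 mm across at the underside and 100 mm at the rim, 42 mm tall, wall 3 mm, floor 4 mm thick. z points from the floor to the mouth, -x towards the handle
- scoop_grip (a point): grip point on the scoop's handle, on the rod's axis: 100 mm from the cup's axis and 50 mm above its underside. The handle is a straight round rod 13 mm thick, level (50 mm above the underside) from 62 to 140 mm from the cup's axis; its axis is the point's x, with -x pointing away from the cup. Being round it can be gripped with the tool upright or leaning to either side
- nut_0: round brown hazelnut, 22 mm across, 12 g, starts in the scoop; origin at its centre
- nut_1: round brown hazelnut, 22 mm across, 12 g, starts in the scoop; origin at its centre
- nut_2: round brown hazelnut, 22 mm across, 12 g, starts in the scoop; origin at its centre
- nut_3: round brown hazelnut, 22 mm across, 12 g, starts in the scoop; origin at its centre
- tea_box: bystander: tea carton 60 x 76 mm, 102 mm tall, standing behind the work; origin at the centre of its underside
- yellow_lid_jar: bystander: round jar with yellow lid, 71 x 77 mm, 95 mm tall; origin at the centre of its underside
- green_lid_jar: bystander: round jar with green lid, 70 mm wide, 97 mm tall; origin at the centre of its underside
- spoon_rest: bystander: flat patterned spoon rest 105 x 272 mm, 26 mm tall, lying to the right of the mixer; origin at the centre of its underside
Not all that is in view belongs to the job. Of the things that look like the part that bears scoop_cup, take the one that is farthest from the robot's base at the start.

How it is judged:
On the way, in this order (a step that is already met when the one before it is completed fails the run):
1. all four hazelnuts lie in the mixer's bowl, tipped there from the scoop, which is still tipped (horizontal distance between each of nut_0, nut_1, nut_2, nut_3 and bowl below 0.066 m and z of nut_0 in the frame of bowl between -0.066 and -0.005 m and z of nut_1 in the frame of bowl between -0.066 and -0.005 m and z of nut_2 in the frame of bowl between -0.066 and -0.005 m and z of nut_3 in the frame of bowl between -0.066 and -0.005 m and angle between scoop_cup's own z axis and vertical above 0.6 rad), for 0.1 s.
2. the scoop stands upright on the worktop, the nuts still in the bowl (angle between scoop_cup's own z axis and vertical below 0.12 rad and height (world z) of scoop_cup between 0.013 and 0.029 m and horizontal distance between each of nut_0, nut_1, nut_2, nut_3 and bowl below 0.066 m and z of nut_0 in the frame of bowl between -0.066 and -0.005 m and z of nut_1 in the frame of bowl between -0.066 and -0.005 m and z of nut_2 in the frame of bowl between -0.066 and -0.005 m and z of nut_3 in the frame of bowl between -0.066 and -0.005 m), for 0.3 s.
3. the dial is held at its third click for three seconds (value of joint dial between 0.93 and 1.16 rad and contact force between any of the fingers, the arm and mixer above 0.5 N), for 3 s.
At the end, for the whole second after the job is handed in: Dial held at its third click (0.93 to 1.16 rad, touched with over 0.5 N) after at least 3 s there; all four hazelnuts in the bowl (within 66 mm of its axis, below the rim); scoop upright on the worktop (within 0.12 rad and 8 mm) (all of step 2 and all of step 3); the arm keeps its last pose, push and grip.
It fails at once if the tea box is pushed more than 30 mm from its place (distance of tea_box from where it was at the start of the episode above 0.03 m).
It fails at once if the yellow lid jar is pushed more than 30 mm from its place (distance of yellow_lid_jar from where it was at the start of the episode above 0.03 m).
It fails at once if the green lid jar is pushed more than 30 mm from its place (distance of green_lid_jar from where it was at the start of the episode above 0.03 m).
It fails at once if the spoon rest is pushed more than 30 mm from its place (distance of spoon_rest from where it was at the start of the episode above 0.03 m).
It also fails if it takes over 64 s, if anything falls off the work surface, if the arm or the gripper's body presses on something with over 40 N, if the wrist force passes 120 N, or if a joint passes its speed limit or range.

## Working session

There is one attempt and no reset: what is moved stays moved. The work goes in short steps, Python scripts to look and compute and a shell command to move; the robot and the scene stay as the last step left them, time stands still between calls to the robot, and variables do not carry over. Pictures are saved under pics/ and viewed, at most 10 in all, crops included, and the job is handed in when it is done.

```bash
mkdir -p pics; cat > h.py <<'E'
import numpy as np,cv2
from rig import robot, read_camera, camera_params, ticket
from scipy.spatial.transform import Rotation as R
def save(n,im): cv2.imwrite('pics/'+n,im[:,:,::-1])
def cam(name,st=None):
    p=camera_params(name);K=np.array(p["intrinsics"]);d=np.array(p["dist_coeffs"])
    if name=="wrist":
        st=st or robot.observe();T=np.eye(4);T[:3,:3]=R.from_rotvec(st["tool_rot"]).as_matrix();T[:3,3]=st["tool_pos"]
        T=T@np.array(p["T_tool_cam"])
    else: T=np.array(p["world_from_camera"])
    return K,d,T
def ray(c,uv):
    K,d,T=c;q=cv2.undistortPoints(np.array([[uv]],float),K,d)[0,0]
    v=T[:3,:3]@np.array([q[0],q[1],1]);return T[:3,3],v/np.linalg.norm(v)
def plane(c,uv,z):
    o,v=ray(c,uv);return o+v*(z-o[2])/v[2]
def tri(rs):
    A=sum(np.eye(3)-np.outer(v,v) for o,v in rs);b=sum((np.eye(3)-np.outer(v,v))@o for o,v in rs)
    p=np.linalg.solve(A,b);return p,[np.linalg.norm(np.cross(p-o,v)) for o,v in rs]
def proj(c,p):
    K,d,T=c;Ti=np.linalg.inv(T);return cv2.projectPoints(np.array([p],float),cv2.Rodrigues(Ti[:3,:3])[0],Ti[:3,3],K,d)[0][0,0]
E
python3 - <<'E'
from h import *
for n in("side","top"):
    save(n+'0.png',read_camera(n));c=cam(n);print(n,c[2].round(3).tolist(),c[0].round(1).tolist())
print(camera_params("wrist")["T_tool_cam"]); print(robot.observe())
E
```

```text
side [[-0.987, -0.132, 0.089, 0.345], [-0.159, 0.807, -0.569, 0.794], [0.003, -0.576, -0.818, 1.336], [0.0, 0.0, 0.0, 1.0]] [[567.7, 0.0, 334.1], [0.0, 567.7, 242.7], [0.0, 0.0, 1.0]]
top [[-0.241, -0.834, 0.496, -0.342], [-0.97, 0.215, -0.11, 0.097], [-0.014, -0.507, -0.862, 1.526], [0.0, 0.0, 0.0, 1.0]] [[562.3, 0.0, 316.7], [0.0, 562.3, 232.6], [0.0, 0.0, 1.0]]
[[-4.75772472e-06 -9.56376710e-01 -2.92136251e-01  7.98441461e-02]
 [ 9.99999918e-01 -1.22697244e-04  3.85392301e-04 -6.05101600e-04]
 [-4.04424533e-04 -2.92136225e-01  9.56376632e-01 -1.62169002e-01]
 [ 0.00000000e+00  0.00000000e+00  0.00000000e+00  1.00000000e+00]]
{'time_s': 0.1, 'joint_pos': array([-1.78488446e-01,  5.28371637e-01,  1.43376943e+00, -3.93298940e-05,
        1.18141386e+00, -1.78465881e-01]), 'joint_vel': array([ 0.00046455, -0.0022201 , -0.00249057, -0.00209018,  0.00220307,
       -0.00075781]), 'effort': array([-3.02360622e-04, -4.40987206e+01, -1.77151054e+01,  6.34850166e-02,
        5.34114777e-02, -3.85449334e-05]), 'tool_pos': array([6.24337085e-01, 1.44986135e-04, 2.21671966e-01]), 'tool_rot': array([-2.22032448e+00, -2.22030760e+00,  1.80399310e-03]), 'ft_force': array([-0.00655418,  0.26202255,  0.53845462]), 'moment': array([-0.00696955,  0.02611583, -0.0023422 ]), 'grasp_force': 0.0, 'width': 0.9991188944417855}
```

View pics/top0.png

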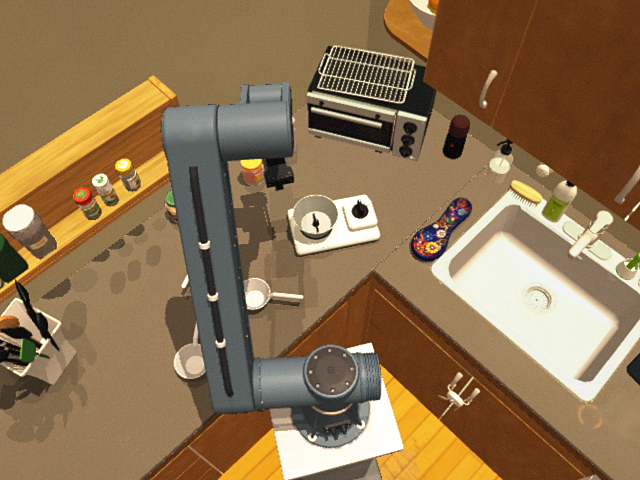

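View pics/side0.png

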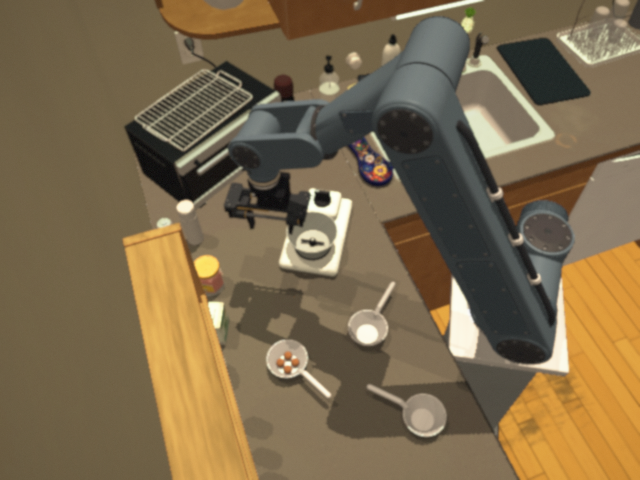

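Side view: three scoops, with cups at (287,360) holding four nuts, (368,328) empty and (425,416) empty. The mixer bowl is at (312,238) and the dial at (322,200). In the top view the arm hides the nut scoop. I'll check the distances and confirm with a crop.

```bash
python3 - <<'E'
from h import *
im=cv2.imread('pics/side0.png');cv2.imwrite('pics/crop.png',cv2.resize(im[180:450,200:470],(600,600),interpolation=cv2.INTER_CUBIC))
c=cam("side");t=cam("top")
for n,uv,z in [("nutcup",(287,360),.042),("cupB",(368,328),.042),("cupC",(425,416),.042),("h_in",(306,374),.05),("h_end",(328,397),.05),("bowl",(313,236),.1),("dial",(322,198),.1),("teabox",(215,318),.1),("yellow",(206,268),.095),("rack front top",(180,228),.2),("rack front2",(200,300),.2),("spoonnear",(378,180),.02)]:
    p=plane(c,uv,z);print(n,p.round(3),np.hypot(*p[:2]).round(3))
for n,uv,z in [("bowl",(316,216),.1),("dial",(360,208),.1),("cupB",(256,294),.042),("cupC",(192,362),.042),("rackedge",(178,100),.2),("rackedge bottom",(180,165),0.05)]:print(n,plane(t,uv,z).round(3))
E
```

```text
nutcup [0.544 0.257 0.042] 0.601
cupB [0.36  0.14  0.042] 0.386
cupC [0.202 0.341 0.042] 0.397
h_in [0.49  0.288 0.05 ] 0.569
h_end [0.429 0.335 0.05 ] 0.545
bowl [ 0.539 -0.078  0.1  ] 0.545
dial [ 0.538 -0.212  0.1  ] 0.578
teabox [0.73  0.202 0.1  ] 0.758
yellow [0.795 0.063 0.095] 0.798
rack front top [0.855 0.021 0.2  ] 0.856
rack front2 [0.746 0.211 0.2  ] 0.775
spoonnear [ 0.393 -0.376  0.02 ] 0.544
bowl [ 0.534 -0.098  0.1  ]
dial [ 0.529 -0.234  0.1  ]
cupB [0.355 0.126 0.042]
cupC [0.199 0.335 0.042]
rackedge [1.015 0.241 0.2  ]
rackedge bottom [0.872 0.284 0.05 ]
```

View pics/crop.png

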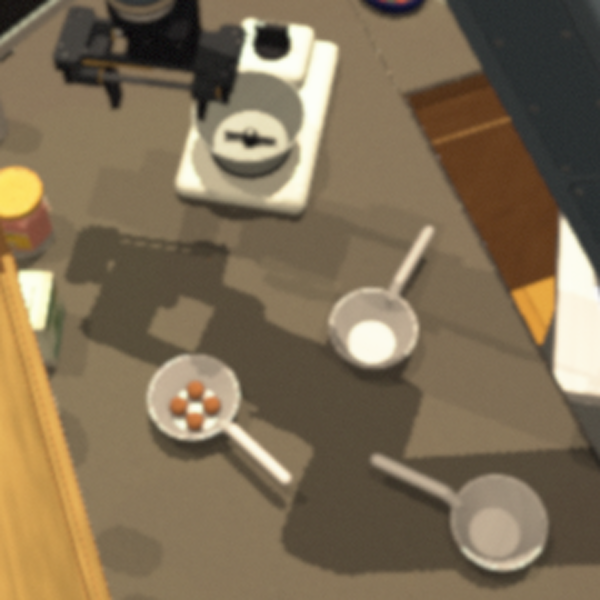

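The scoop at side-view (287,360) is the one: it is farthest from the base (0.60 m, against 0.39 and 0.40 m) and the crop shows it holds the four nuts. Next I'll move the wrist camera over it.

```bash
python3 -c "
from h import *
import json;s=robot.observe();open('st.txt','a').write(json.dumps([list(map(float,s[k])) for k in('joint_pos','tool_pos','tool_rot')])+'\n')"
python3 -m creep '[{"x":1,"y":-0.5},{"x":1,"y":-0.5},{"x":1,"y":-0.5},{"x":1,"y":-0.5},{"x":1,"y":-0.5},{"x":1,"y":-0.5},{"x":1,"y":-0.5},{"x":1,"y":-0.5},{"x":1,"y":-0.5},{"x":1,"y":-0.5},{"az":-1},{"az":-1},{"az":-1},{"az":-1},{"az":-1},{"az":-1},{"az":-1},{}]'
cat >> h.py <<'E'
import json
def log():
    s=robot.observe();open('st.txt','a').write(json.dumps([list(map(float,s[k])) for k in('joint_pos','tool_pos','tool_rot')])+'\n');return s
E
python3 - <<'E'
from h import *
s=log();save('w1.png',read_camera("wrist"));print(s["time_s"],s["tool_pos"].round(4),s["joint_pos"].round(3));print(R.from_rotvec(s["tool_rot"]).as_matrix().round(3),camera_params("wrist")["intrinsics"])
save('top1.png',read_camera("top"));save('side1.png',read_camera("side"))
E
```

```text
0.1 [6.243e-01 1.000e-04 2.217e-01] [-0.178  0.528  1.434 -0.     1.181 -0.178]
[[ 0.     1.    -0.002]
 [ 1.    -0.     0.   ]
 [ 0.    -0.002 -1.   ]] [[350.32302677   0.         313.72458808]
 [  0.         350.32302677 237.20422576]
 [  0.           0.           1.        ]]$[0]: bad value
```

View pics/w1.png

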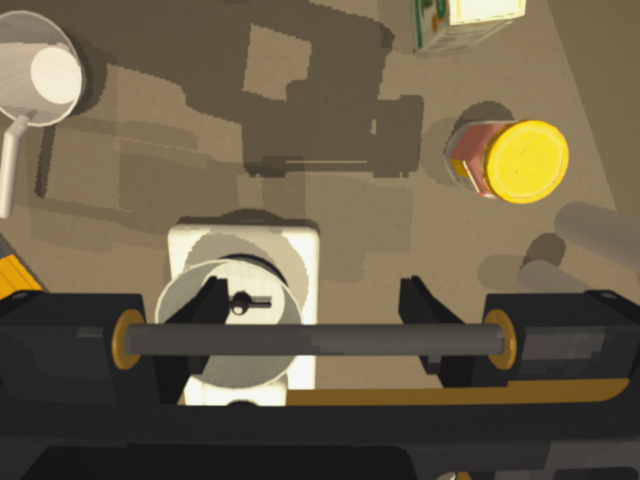

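View pics/side1.png

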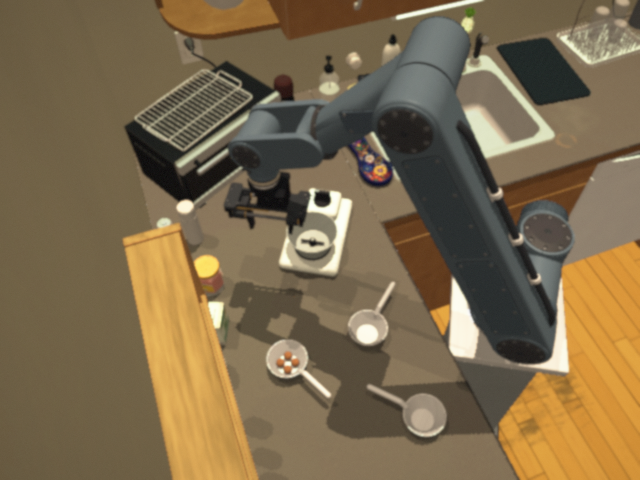

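The arm didn't move because every row needs all seven keys. The wrist picture from the start pose shows the bowl rim centred near (229,322), which gives me a second view of it.

```bash
python3 -m creep '[{"fingers":1,"x":1,"y":-0.36,"z":0,"ax":0,"ay":0,"az":0},{"fingers":1,"x":1,"y":-0.36,"z":0,"ax":0,"ay":0,"az":0},{"fingers":1,"x":1,"y":-0.36,"z":0,"ax":0,"ay":0,"az":0},{"fingers":1,"x":1,"y":-0.36,"z":0,"ax":0,"ay":0,"az":0},{"fingers":1,"x":1,"y":-0.36,"z":0,"ax":0,"ay":0,"az":0},{"fingers":1,"x":1,"y":-0.36,"z":0,"ax":0,"ay":0,"az":0},{"fingers":1,"x":1,"y":-0.36,"z":0,"ax":0,"ay":0,"az":0},{"fingers":1,"x":1,"y":-0.36,"z":0,"ax":0,"ay":0,"az":0},{"fingers":1,"x":0.8,"y":-0.36,"z":0,"ax":0,"ay":0,"az":0},{"fingers":1,"x":0,"y":0,"z":0,"ax":0,"ay":0,"az":-1},{"fingers":1,"x":0,"y":0,"z":0,"ax":0,"ay":0,"az":-1},{"fingers":1,"x":0,"y":0,"z":0,"ax":0,"ay":0,"az":-1},{"fingers":1,"x":0,"y":0,"z":0,"ax":0,"ay":0,"az":-1},{"fingers":1,"x":0,"y":0,"z":0,"ax":0,"ay":0,"az":-1},{"fingers":1,"x":0,"y":0,"z":0,"ax":0,"ay":0,"az":-1},{"fingers":1,"x":0,"y":0,"z":0,"ax":0,"ay":0,"az":-1},{"fingers":1,"x":0,"y":0,"z":0,"ax":0,"ay":0,"az":0}]'
python3 - <<'E'
from h import *
s=log();save('w2.png',read_camera("wrist"));print(s["time_s"],s["tool_pos"].round(4),s["joint_pos"].round(3));print(R.from_rotvec(s["tool_rot"]).as_matrix().round(3))
save('top2.png',read_camera("top"));save('side2.png',read_camera("side"))
E
```

```text
time_s: 1.95
tool_pos: [0.5277, 0.264, 0.2224]
tool_rot: [-0.919, -3.004, 0.0]
ft_force: [-0.1, 0.0, -0.6]
width: 1.001
grasp_force: 0.0
1.95 [0.5277 0.264  0.2224] [ 0.275  0.48   1.523 -0.     1.139 -0.703]
[[-0.829  0.559 -0.   ]
 [ 0.559  0.829 -0.   ]
 [ 0.    -0.    -1.   ]]
```

View pics/w2.png

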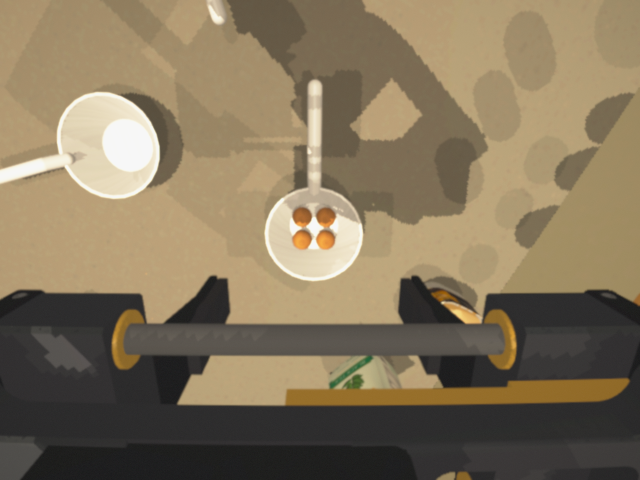

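Wrist view: the nut scoop's rim is centred at (314,234), its handle runs straight up from (314,190) to its tip at (315,83), and the four nuts are around (314,228). An empty scoop sits at (108,145). Now I'll get scoop heights from two views, and a combined crop of the mixer.

```bash
python3 - <<'E'
from h import *
w=cam("wrist");s=cam("side");t=cam("top")
for n,a,b in [("tip",(315,84),(328,396)),("cuprim",(314,234),(287,360))]:
    print(n,*[np.round(x,4) for x in tri([ray(w,a),ray(s,b)])])
for uv,z in [((315,82),.05),((314.5,140),.05),((314,234),.042)]: print(plane(w,uv,z).round(4))
for uv in[(302,217),(326,217),(302,240),(326,240)]: print(plane(w,uv,.017).round(3))
a=cv2.imread('pics/side2.png')[160:300,260:380];b=cv2.imread('pics/top2.png')[170:270,270:400]
a=cv2.resize(a,None,fx=3.3,fy=3.3,interpolation=cv2.INTER_CUBIC);b=cv2.resize(b,None,fx=3,fy=3,interpolation=cv2.INTER_CUBIC)
o=np.zeros((470,800,3),np.uint8);o[:a.shape[0],:a.shape[1]]=a;o[:b.shape[0],400:400+b.shape[1]]=b;cv2.imwrite('pics/mix.png',o)
E
```

```text
tip [0.429  0.3322 0.0484] [0.0008 0.0008]
cuprim [0.5474 0.2497 0.0253] [0.0013 0.0013]
[0.427  0.3327 0.05  ]
[0.468  0.3044 0.05  ]
[0.5446 0.2519 0.042 ]
[0.528 0.248 0.017]
[0.542 0.269 0.017]
[0.549 0.233 0.017]
[0.564 0.255 0.017]
```

View pics/mix.png

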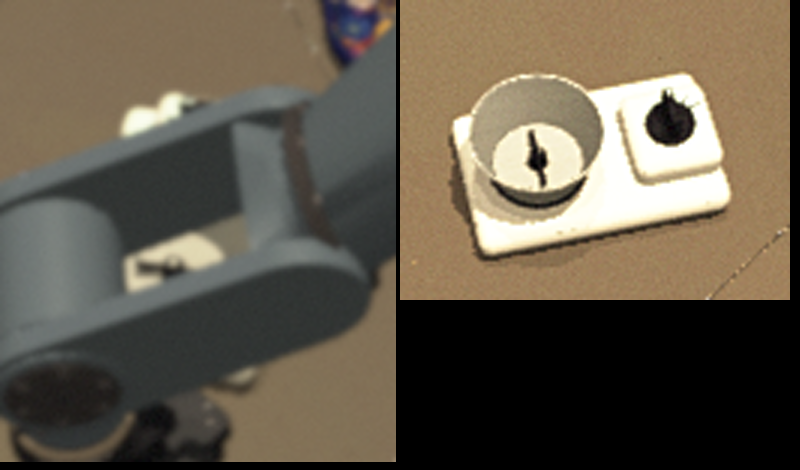

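Top view: the bowl rim is centred at about (316,214) and the dial disc at about (360,210). In the side view the arm hides the mixer, so I'll use the first side image for that.

```bash
python3 - <<'E'
from h import *
s=cam("side");t=cam("top")
S=[json.loads(l) for l in open('st.txt')];print(len(S))
st=dict(tool_pos=np.array(S[0][1]),tool_rot=np.array(S[0][2]));w=cam("wrist",st)
print("bowl",tri([ray(t,(315.7,214)),ray(s,(312.5,234)),ray(w,(229.5,322))]))
print(plane(t,(315.7,214),.1),plane(s,(312.5,234),.1),plane(w,(229.5,322),.1))
print("dial disc",plane(t,(360,210.5),.071),"bartop side",plane(s,(321.5,198),.103))
# mixer base corners at z=.034 from wrist (top edge, left/right of housing)
for uv in [(170,226),(318,226),(317,388)]: print(plane(w,uv,.034).round(3))
# FK fit
from scipy.optimize import least_squares
Rz=lambda a:R.from_rotvec([0,0,a]);Ry=lambda a:R.from_rotvec([0,a,0])
def fk(q,P,s4=1):
    d1,off,L2,L3,d6,a3=P
    A=Rz(q[0]);B=A*Ry(q[1]);C=B*Ry(q[2]);T=C*Rz(s4*q[3])*Ry(q[4])*Rz(q[5])*Rz(np.pi/2)
    return A.apply([0,off,d1])+B.apply([0,0,L2])+C.apply([a3,0,L3])+T.apply([0,0,d6]),T
for q,p,r in S:
    print((fk(q,[0]*6)[1].inv()*R.from_rotvec(r)).magnitude())
E
```

```text
3
bowl (array([ 0.54451717, -0.09623381,  0.08871676]), [np.float64(0.005265325519448041), np.float64(0.002946627771961369), np.float64(0.002580373644702088)])
[ 0.54159848 -0.09893033  0.1       ] [ 0.54162469 -0.08474487  0.1       ] [ 0.5458637  -0.08755797  0.1       ]
dial disc [ 0.53788613 -0.23781505  0.071     ] bartop side [ 0.53880578 -0.20981081  0.103     ]
[ 0.474 -0.014  0.034]
[ 0.628 -0.014  0.034]
[ 0.627 -0.217  0.034]
5.689379629617946e-16
5.689379629617946e-16
5.080057873737305e-16
```

```bash
python3 -m creep '[{"fingers":0.5,"x":0.66,"y":-0.83,"z":0,"ax":0,"ay":0,"az":0},{"fingers":0.5,"x":0.66,"y":-0.83,"z":0,"ax":0,"ay":0,"az":0},{"fingers":0.5,"x":0.66,"y":-0.83,"z":0,"ax":0,"ay":0,"az":0},{"fingers":0.5,"x":0.67,"y":-0.83,"z":0,"ax":0,"ay":0,"az":0},{"fingers":0.5,"x":0,"y":0,"z":0,"ax":-0.94,"ay":0,"az":0},{"fingers":0.5,"x":0,"y":0,"z":0,"ax":-0.94,"ay":0,"az":0},{"fingers":0.5,"x":0,"y":0,"z":0,"ax":-0.94,"ay":0,"az":0},{"fingers":0.5,"x":0,"y":0,"z":0,"ax":-0.94,"ay":0,"az":0},{"fingers":0.5,"x":0,"y":0,"z":1,"ax":0,"ay":0,"az":0},{"fingers":0.5,"x":0,"y":0,"z":1,"ax":0,"ay":0,"az":0},{"fingers":0.5,"x":0,"y":0,"z":1,"ax":0,"ay":0,"az":0},{"fingers":0.5,"x":0,"y":0,"z":1,"ax":0,"ay":0,"az":0},{"fingers":0.5,"x":0,"y":0,"z":0,"ax":0,"ay":0,"az":0},{"fingers":0.5,"x":0,"y":0,"z":0,"ax":0,"ay":0,"az":0}]'
cat >> h.py <<'E'
from scipy.optimize import least_squares
Rz=lambda a:R.from_rotvec([0,0,a]);Ry=lambda a:R.from_rotvec([0,a,0])
LO=np.array([-3.08,-.75,.22,-1.43,0,-2.85]);HI=np.array([3.08,2.2,2.44,4.57,2.65,2.85])
def fk(q,P,s4=1):
    d1,off,L2,L3,d6,a3=P
    A=Rz(q[0]);B=A*Ry(q[1]);C=B*Ry(q[2]);T=C*Rz(s4*q[3])*Ry(q[4])*Rz(q[5])*Rz(np.pi/2)
    return A.apply([0,off,d1])+B.apply([0,0,L2])+C.apply([a3,0,L3])+T.apply([0,0,d6]),T
def fit():
    S=[json.loads(l) for l in open('st.txt')]
    f=lambda P:np.concatenate([(fk(q,P)[0]-p) for q,p,r in S]+[1e-4*(np.array(P)-[.3,.11,.4,.4,.3,0])])
    o=least_squares(f,[.3,.11,.4,.4,.3,0]);
    return o.x,np.abs(o.fun[:-6]).max(),max((fk(q,o.x)[1].inv()*R.from_rotvec(r)).magnitude() for q,p,r in S)
def ik(p,T,P,q0):
    f=lambda q:np.concatenate([(fk(q,P)[0]-p)*5,(fk(q,P)[1].inv()*T).as_rotvec()])
    o=least_squares(f,np.clip(q0,LO+1e-3,HI-1e-3),bounds=(LO,HI));return o.x,np.linalg.norm(o.fun)
E
python3 - <<'E'
from h import *
s=log();print(s["joint_pos"].round(3),s["tool_pos"].round(4));T=R.from_rotvec(s["tool_rot"]).as_matrix();print(T.round(3))
g=np.array([.462,.3085,.05]);d=T.T@(g-s["tool_pos"]-.019*T[:,2]);print("tool delta mm",(d*1000).round(1));print(fit())
E
```

```text
time_s: 3.5
tool_pos: [0.4327, 0.2734, 0.1141]
tool_rot: [0.855, 2.819, 0.666]
ft_force: [0.1, -0.8, 0.4]
width: 0.5
grasp_force: 0.0
[ 0.129  0.515  2.125  1.082  0.398 -1.846] [0.4327 0.2734 0.1141]
[[-0.833  0.5    0.237]
 [ 0.553  0.743  0.376]
 [ 0.012  0.444 -0.896]]
tool delta mm [-5.7 12.2 58.6]
(array([0.27420005, 0.111     , 0.58799996, 0.39170002, 0.30546202,
       0.11409999]), np.float64(6.827824486355105e-09), 5.689379629617946e-16)
```

```bash
python3 - <<'E'
from h import *
P=fit()[0];s=robot.observe();Tg=R.from_rotvec(s["tool_rot"]);q0=s["joint_pos"]
def S(phi): # h yaw
    h=np.array([np.cos(phi),np.sin(phi),0]);return R.from_matrix(np.c_[-h,np.cross([0,0,1],-h),[0,0,1]]),h
S0,h0=S(np.arctan2(.0808,-.1176));
g=np.array([.462,.3085,.05]);
q,e=ik(g+.019*Tg.apply([0,0,1]),Tg,P,q0);print("grasp",q.round(2),e)
B=np.array([.543,-.091,0])
rng=np.random.default_rng(0)
for lean in (0,1):
  rel=S0.inv()*(Tg if lean else R.from_rotvec(h0*-np.arccos(.896))*0+0 if 0 else S0.inv()*Tg) if 0 else S0.inv()*Tg
  if lean: break
  for deg in range(90,260,15):
    S1,h=S(np.radians(deg))
    for th in (90,105,120,-90):
      d=np.cross(h,[0,0,1])*np.sign(th)
      St=R.from_rotvec(h*np.radians(th))*S1;T=St*rel
      gp=B+.1*h-.01*d+[0,0,.19]
      best=None
      for k in range(8):
        qs=q0 if k==0 else rng.uniform(LO,HI)
        q,e=ik(gp+.019*T.apply([0,0,1]),T,P,qs)
        if e<1e-4 and (best is None or abs(q-q0).max()<abs(best-q0).max()): best=q
      if best is not None: print(deg,th,best.round(2),T.apply([0,0,1]).round(2))
E
```

```text
grasp [ 0.22  0.73  2.04  1.46  0.32 -2.16] 4.1647704952177645e-12
90 90 [-0.14  0.98  1.08 -0.13  2.19 -0.14] [-0.9   0.02 -0.44]
90 105 [-0.13  1.1   0.99 -0.17  2.41 -0.16] [-0.98  0.02 -0.2 ]
90 120 [-0.13  1.21  0.96 -0.22  2.6  -0.19] [-1.    0.02  0.06]
90 -90 [-0.37  1.48  2.24  2.49  2.54  2.74] [0.9  0.02 0.44]
105 90 [-0.06  0.94  1.17 -0.31  2.09 -0.32] [-0.87 -0.22 -0.44]
105 105 [-0.05  1.06  1.1  -0.39  2.3  -0.34] [-0.95 -0.24 -0.2 ]
105 120 [-0.05  1.17  1.06 -0.49  2.48 -0.39] [-0.97 -0.24  0.06]
105 -90 [-0.62  1.5   2.26  1.84  2.33  2.44] [0.86 0.25 0.44]
120 90 [ 0.01  0.9   1.3  -0.48  1.95 -0.45] [-0.78 -0.43 -0.44]
120 105 [ 0.02  1.02  1.23 -0.58  2.15 -0.46] [-0.86 -0.48 -0.2 ]
120 120 [ 0.02  1.13  1.2  -0.69  2.32 -0.49] [-0.87 -0.48  0.06]
120 -90 [-0.8   1.45  2.21  1.52  2.08  2.54] [0.77 0.46 0.44]
135 90 [ 0.06  0.85  1.45 -0.64  1.79 -0.54] [-0.65 -0.62 -0.44]
135 105 [ 0.08  0.97  1.39 -0.74  1.97 -0.52] [-0.71 -0.68 -0.2 ]
135 120 [ 0.09  1.09  1.36 -0.84  2.15 -0.51] [-0.72 -0.69  0.06]
135 -90 [-0.89  1.36  2.1   1.3   1.97  2.78] [0.62 0.65 0.4
[... 352 characters left out ...]
 1.72 -1.18  1.8  -0.37] [-0.28 -0.96  0.06]
180 90 [ 0.1   0.72  1.96 -1.25  1.21 -0.52] [-0.02 -0.9  -0.44]
180 105 [ 0.15  0.87  1.94 -1.35  1.44 -0.35] [-0.02 -0.98 -0.2 ]
180 120 [ 0.16  1.03  1.91 -1.41  1.67 -0.21] [-0.02 -1.    0.06]
210 90 [-0.11  0.71  2.29  4.17  1.03 -0.16] [ 0.43 -0.78 -0.44]
210 105 [-0.05  0.93  2.31  4.15  1.42  0.07] [ 0.48 -0.86 -0.2 ]
210 120 [-0.03  1.14  2.27  4.2   1.77  0.23] [ 0.48 -0.87  0.06]
225 90 [-0.32  0.74  2.41  3.62  1.11 -0.02] [ 0.62 -0.65 -0.44]
225 120 [-0.27  1.27  2.42  3.77  2.1   0.3 ] [ 0.69 -0.72  0.06]
255 90 [-0.77  0.74  2.4   2.65  1.11 -0.01] [ 0.86 -0.25 -0.44]
255 120 [-0.83  1.3   2.44  2.48  2.13 -0.36] [ 0.96 -0.28  0.06]
```

```bash
python3 -m creep '[{"fingers":0.8,"x":0,"y":0,"z":0,"ax":0.83,"ay":0,"az":0},{"fingers":0.8,"x":0,"y":0,"z":0,"ax":0.83,"ay":0,"az":0},{"fingers":0.8,"x":0,"y":0,"z":0,"ax":0.83,"ay":0,"az":0},{"fingers":0.8,"x":0,"y":0,"z":0,"ax":0.82,"ay":0,"az":0},{"fingers":0.8,"x":-0.08,"y":0.76,"z":0,"ax":0,"ay":0,"az":0},{"fingers":0.8,"x":-0.08,"y":0.76,"z":0,"ax":0,"ay":0,"az":0},{"fingers":0.8,"x":0,"y":0,"z":0,"ax":0,"ay":0,"az":0}]'
python3 - <<'E'
from h import *
s=log();T0=R.from_rotvec(s["tool_rot"]);T=T0.as_matrix();print(T.round(3),s["joint_pos"].round(2))
P,e1,e2=fit();print(e1,e2)
g=np.array([.462,.3085,.05]);print("tool delta mm",((T.T@(g+.019*T[:,2]-s["tool_pos"]))*1000).round(1))
# simulate: grasp upright, lift, carry, roll
q=s["joint_pos"];h0=np.array([-.824,.566,0]);Tu=R.from_rotvec([0,0,0])*T0
B=np.array([.543,-.091,0])
def go(n,g,T):
    global q
    qn,e=ik(g+.019*T.apply([0,0,1]),T,P,q);print(n,qn.round(2),"%.1e"%e,"dq",abs(qn-q).max().round(2));q=qn
go("grasp",g,Tu);go("lift",g+[0,0,.2],Tu)
ph=np.radians(155);yaw=ph-np.arctan2(.566,-.824);Tc=R.from_rotvec([0,0,yaw])*Tu
h=np.array([np.cos(ph),np.sin(ph),0]);d=np.cross(h,[0,0,1]);gb=B+.1*h-.01*d+[0,0,.2]
for f in(.33,.67,1):go("carry",(1-f)*(g+[0,0,.2])+f*gb,R.from_rotvec([0,0,yaw*f])*Tu)
for th in range(15,121,15): go(th,gb,R.from_rotvec(h*np.radians(th))*Tc)
E
```

```text
time_s: 4.2
tool_pos: [0.4599, 0.318, 0.1251]
tool_rot: [0.874, 2.976, 0.318]
ft_force: [-0.4, -0.2, 0.1]
width: 0.794
grasp_force: 0.0
[[-0.843  0.533  0.08 ]
 [ 0.537  0.822  0.188]
 [ 0.034  0.202 -0.979]] [ 0.32  0.53  1.82  0.25  0.67 -0.87]
5.272739758699352e-09 5.689379629617946e-16
tool delta mm [ -9.5 -21.8  90.9]
grasp [ 0.31  0.7   1.87  0.36  0.46 -1.01] 3.6e-15 dq 0.21
lift [ 0.31  0.37  1.72  0.2   0.93 -0.8 ] 1.3e-10 dq 0.47
carry [ 0.05  0.32  1.86  0.24  0.9  -1.15] 4.8e-13 dq 0.35
carry [-0.24  0.33  1.92  0.26  0.9  -1.52] 1.4e-15 dq 0.37
carry [-0.51  0.37  1.91  0.25  0.93 -1.83] 7.1e-16 dq 0.31
15 [-0.34  0.38  1.86 -0.07  0.94 -1.46] 2.0e-15 dq 0.37
30 [-0.19  0.44  1.81 -0.35  1.04 -1.14] 1.1e-15 dq 0.32
45 [-0.06  0.53  1.75 -0.56  1.2  -0.91] 2.1e-10 dq 0.23
60 [ 0.04  0.64  1.7  -0.72  1.38 -0.75] 2.9e-11 dq 0.18
75 [ 0.1   0.77  1.65 -0.84  1.56 -0.63] 2.0e-11 dq 0.18
90 [ 0.14  0.9   1.62 -0.95  1.74 -0.54] 2.6e-11 dq 0.18
105 [ 0.14  1.03  1.59 -1.04  1.92 -0.48] 9.0e-11 dq 0.18
120 [ 0.12  1.15  1.57 -1.14  2.1  -0.41] 1.1e-09 dq 0.18
```

```bash
python3 -m creep '[{"fingers":0.8,"x":-0.16,"y":-0.36,"z":0,"ax":0,"ay":-0.29,"az":0.19},{"fingers":0.8,"x":-0.16,"y":-0.36,"z":0,"ax":0,"ay":0,"az":0},{"fingers":0.8,"x":0,"y":0,"z":0.7,"ax":0,"ay":0,"az":0},{"fingers":0.8,"x":0,"y":0,"z":0.7,"ax":0,"ay":0,"az":0},{"fingers":0.8,"x":0,"y":0,"z":0,"ax":0,"ay":0,"az":0},{"fingers":0.8,"x":0,"y":0,"z":0,"ax":0,"ay":0,"az":0}]'
python3 - <<'E'
from h import *
s=log();T=R.from_rotvec(s["tool_rot"]).as_matrix();print(T.round(3))
g=np.array([.462,.3085,.05]);print("tool delta mm",((T.T@(g+.019*T[:,2]-s["tool_pos"]))*1000).round(1))
E
```

```text
time_s: 4.8
tool_pos: [0.4562, 0.2997, 0.0768]
tool_rot: [0.914, 2.937, 0.29]
ft_force: [-0.2, 0.6, -0.7]
width: 0.804
grasp_force: 0.0
[[-0.824  0.557  0.105]
 [ 0.567  0.808  0.163]
 [ 0.006  0.194 -0.981]]
tool delta mm [-0.   5.1 47.4]
```

```bash
python3 -m creep '[{"fingers":0.8,"x":0,"y":0.17,"z":0.5,"ax":0,"ay":0,"az":0},{"fingers":0.8,"x":0,"y":0,"z":0.5,"ax":0,"ay":0,"az":0},{"fingers":0.8,"x":0,"y":0,"z":0.56,"ax":0,"ay":0,"az":0},{"fingers":0.8,"x":0,"y":0,"z":0,"ax":0,"ay":0,"az":0},{"fingers":0,"x":0,"y":0,"z":0,"ax":0,"ay":0,"az":0},{"fingers":0,"x":0,"y":0,"z":0,"ax":0,"ay":0,"az":0},{"fingers":0,"x":0,"y":0,"z":0,"ax":0,"ay":0,"az":0},{"fingers":0,"x":0,"y":0,"z":0,"ax":0,"ay":0,"az":0},{"fingers":0,"x":0,"y":0,"z":0,"ax":0,"ay":0,"az":0},{"fingers":0,"x":0,"y":0,"z":0,"ax":0,"ay":0,"az":0},{"fingers":0,"x":0,"y":0,"z":0,"ax":0,"ay":0,"az":0},{"fingers":0,"x":0,"y":0,"z":0,"ax":0,"ay":0,"az":0}]'
python3 - <<'E'
from h import *
s=log();T=R.from_rotvec(s["tool_rot"]).as_matrix();print(T.round(3).tolist(),s["tool_pos"],(T.T@[0,0,1]).round(3),s["joint_pos"].round(3))
E
```

```text
time_s: 6.0
tool_pos: [0.4645, 0.3124, 0.0311]
tool_rot: [0.912, 2.938, 0.291]
ft_force: [-0.6, -0.5, 1.0]
width: 0.163
grasp_force: 0.1
[[-0.824, 0.556, 0.105], [0.566, 0.808, 0.164], [0.006, 0.194, -0.981]] [0.46450572 0.31238798 0.0310769 ] [ 0.006  0.194 -0.981] [ 0.324  0.703  1.874  0.298  0.428 -0.908]
```

```bash
python3 -m creep '[{"fingers":0,"x":0,"y":0,"z":0,"ax":0,"ay":0,"az":0},{"fingers":0,"x":0,"y":0,"z":0,"ax":0,"ay":0,"az":0},{"fingers":0,"x":0,"y":0,"z":0,"ax":0,"ay":0,"az":0},{"fingers":0,"x":0,"y":0.06,"z":-0.3,"ax":0,"ay":0,"az":0},{"fingers":0,"x":0,"y":0.1,"z":-0.5,"ax":0,"ay":0,"az":0},{"fingers":0,"x":0,"y":0.1,"z":-0.5,"ax":0,"ay":0,"az":0},{"fingers":0,"x":0,"y":0.1,"z":-0.5,"ax":0,"ay":0,"az":0},{"fingers":0,"x":0,"y":0.1,"z":-0.5,"ax":0,"ay":0,"az":0},{"fingers":0,"x":0,"y":0.1,"z":-0.5,"ax":0,"ay":0,"az":0},{"fingers":0,"x":0,"y":0.1,"z":-0.5,"ax":0,"ay":0,"az":0},{"fingers":0,"x":0,"y":0.1,"z":-0.5,"ax":0,"ay":0,"az":0},{"fingers":0,"x":0,"y":0.1,"z":-0.5,"ax":0,"ay":0,"az":0},{"fingers":0,"x":0,"y":0.1,"z":-0.5,"ax":0,"ay":0,"az":0},{"fingers":0,"x":0,"y":0.1,"z":-0.5,"ax":0,"ay":0,"az":0},{"fingers":0,"x":0,"y":0.1,"z":-0.5,"ax":0,"ay":0,"az":0},{"fingers":0,"x":0,"y":0.1,"z":-0.5,"ax":0,"ay":0,"az":0},{"fingers":0,"x":0,"y":0,"z":0,"ax":0,"ay":0,"az":0}]'
python3 - <<'E'
from h import *
s=log();print(s["joint_pos"].round(3),s["grasp_force"])
w=read_camera("wrist")[::1];a=read_camera("side")
o=np.zeros((480,800,3),np.uint8);o[:300,:400]=cv2.resize(w,(400,300));c=cv2.resize(a[250:450,180:400],(400,364));o[:364,400:]=c;save('lift.png',o)
E
```

```text
time_s: 7.7
tool_pos: [0.4665, 0.3123, 0.2261]
tool_rot: [0.911, 2.934, 0.295]
ft_force: [0.7, 0.2, -2.2]
width: 0.136
grasp_force: 30.1
[ 0.323  0.372  1.729  0.158  0.889 -0.736] 30.059102224186063
```

View pics/lift.png

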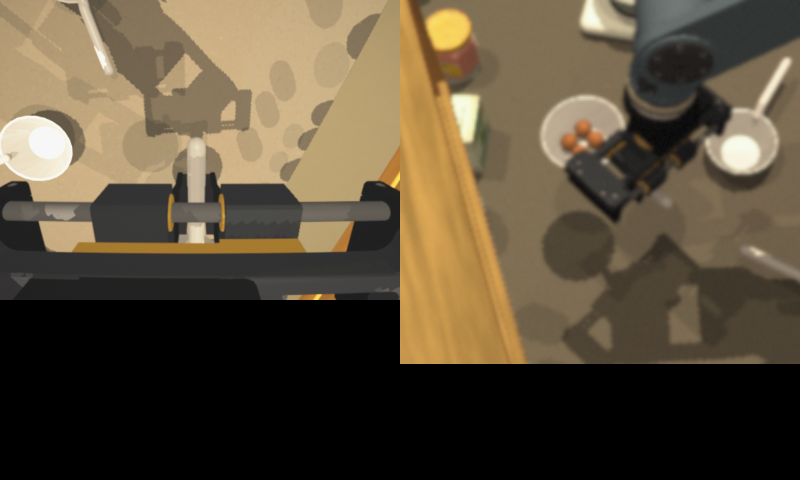

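Lifted level, with all four nuts still in the cup (right half, near (582,138)). Next I'll carry it to the bowl.

```bash
cat >> h.py <<'E'
def togo(g,Rdes=None):
    s=robot.observe();T=R.from_rotvec(s["tool_rot"]);M=T.as_matrix();gp=s["tool_pos"]-.019*M[:,2]
    print("t",s["time_s"],"grasp",gp.round(4),"shift units",(M.T@(np.array(g)-gp)/.03).round(2))
    if Rdes is not None:print("turn units",((T.inv()*Rdes).as_rotvec()/np.radians(8)).round(2))
E
python3 - <<'E'
from h import *
s=robot.observe();T=R.from_rotvec(s["tool_rot"])
ph=np.radians(155);h=np.array([np.cos(ph),np.sin(ph),0]);d=np.cross(h,[0,0,1]);g=np.array([.543,-.091,0])+.1*h-.01*d+[0,0,.215]
print(g);togo(g,R.from_rotvec([0,0,np.radians(9.5)])*T)
E
```

```text
[ 0.44814304 -0.05780125  0.215     ]
t 7.8 grasp [0.463  0.3086 0.2424] shift units [ -6.51 -10.32  -1.15]
turn units [ 0.01  0.23 -1.16]
```

```bash
python3 -m creep '[{"fingers":0,"x":-0.2,"y":-0.32,"z":-0.04,"ax":0,"ay":0,"az":0},{"fingers":0,"x":-0.4,"y":-0.64,"z":-0.07,"ax":0,"ay":0,"az":0},{"fingers":0,"x":-0.5,"y":-0.79,"z":-0.09,"ax":0,"ay":0,"az":0},{"fingers":0,"x":-0.5,"y":-0.79,"z":-0.09,"ax":0,"ay":0,"az":0},{"fingers":0,"x":-0.5,"y":-0.79,"z":-0.09,"ax":0,"ay":0,"az":0},{"fingers":0,"x":-0.5,"y":-0.79,"z":-0.09,"ax":0,"ay":0,"az":0},{"fingers":0,"x":-0.5,"y":-0.79,"z":-0.09,"ax":0,"ay":0,"az":0},{"fingers":0,"x":-0.5,"y":-0.79,"z":-0.09,"ax":0,"ay":0,"az":0},{"fingers":0,"x":-0.5,"y":-0.79,"z":-0.09,"ax":0,"ay":0,"az":0},{"fingers":0,"x":-0.5,"y":-0.79,"z":-0.09,"ax":0,"ay":0,"az":0},{"fingers":0,"x":-0.5,"y":-0.79,"z":-0.09,"ax":0,"ay":0,"az":0},{"fingers":0,"x":-0.5,"y":-0.79,"z":-0.09,"ax":0,"ay":0,"az":0},{"fingers":0,"x":-0.5,"y":-0.79,"z":-0.09,"ax":0,"ay":0,"az":0},{"fingers":0,"x":-0.4,"y":-0.64,"z":-0.07,"ax":0,"ay":0,"az":0},{"fingers":0,"x":0,"y":0,"z":0,"ax":0,"ay":0.06,"az":-0.29},{"fingers":0,"x":0,"y":0,"z":0,"ax":0,"ay":0.06,"az":-0.29},{"fingers":0,"x":0,"y":0,"z":0,"ax":0,"ay":0.06,"az":-0.29},{"fingers":0,"x":0,"y":0,"z":0,"ax":0,"ay":0.06,"az":-0.29},{"fingers":0,"x":0,"y":0,"z":0,"ax":0,"ay":0,"az":0}]'
python3 - <<'E'
from h import *
s=log();M=R.from_rotvec(s["tool_rot"]).as_matrix();print(M.round(3).tolist(),s["grasp_force"],s["joint_pos"].round(2));togo([.448,-.058,.21])
a=read_camera("side");b=read_camera("top");o=np.zeros((400,800,3),np.uint8);o[:,:400]=cv2.resize(a[150:330,230:410],(400,400));o[:,400:]=cv2.resize(b[150:290,240:380],(400,400));save('pre.png',o)
E
```

```text
time_s: 9.7
tool_pos: [0.4502, -0.0539, 0.1962]
tool_rot: [0.671, 3.02, 0.301]
ft_force: [0.0, -0.5, -2.0]
width: 0.137
grasp_force: 30.0
[[-0.906, 0.416, 0.074], [0.423, 0.888, 0.181], [0.01, 0.195, -0.981]] 30.03271101973951 [-0.5   0.33  1.91  0.24  0.93 -1.79]
t 9.7 grasp [ 0.4488 -0.0574  0.2148] shift units [ 0.01 -0.06  0.15]
```

View pics/pre.png

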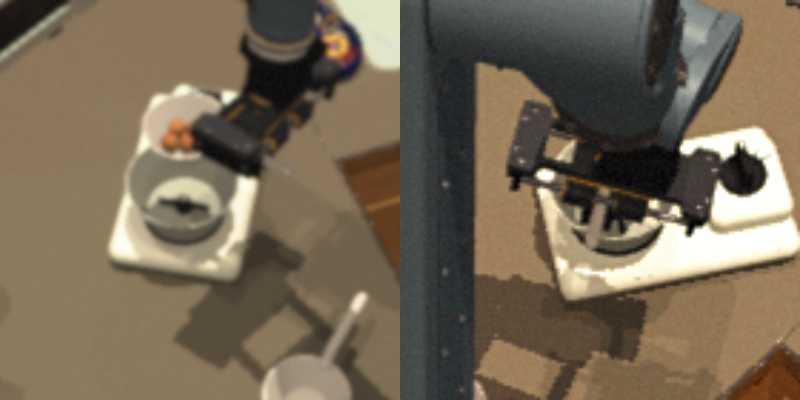

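```bash
python3 -m creep '[{"fingers":0,"x":0,"y":-0.04,"z":0,"ax":0.5,"ay":0,"az":0},{"fingers":0,"x":0,"y":-0.04,"z":0,"ax":0.5,"ay":0,"az":0},{"fingers":0,"x":0,"y":-0.04,"z":0,"ax":0.5,"ay":0,"az":0},{"fingers":0,"x":0,"y":-0.04,"z":0,"ax":0.5,"ay":0,"az":0},{"fingers":0,"x":0,"y":-0.04,"z":0,"ax":0.5,"ay":0,"az":0},{"fingers":0,"x":0,"y":-0.04,"z":0,"ax":0.5,"ay":0,"az":0},{"fingers":0,"x":0,"y":-0.04,"z":0,"ax":0.5,"ay":0,"az":0},{"fingers":0,"x":0,"y":-0.04,"z":0,"ax":0.5,"ay":0,"az":0},{"fingers":0,"x":0,"y":-0.04,"z":0,"ax":0.5,"ay":0,"az":0},{"fingers":0,"x":0,"y":-0.04,"z":0,"ax":0.5,"ay":0,"az":0},{"fingers":0,"x":0,"y":-0.04,"z":0,"ax":0.5,"ay":0,"az":0},{"fingers":0,"x":0,"y":-0.04,"z":0,"ax":0.5,"ay":0,"az":0},{"fingers":0,"x":0,"y":-0.04,"z":0,"ax":0.5,"ay":0,"az":0}]'
python3 - <<'E'
from h import *
s=log();M=R.from_rotvec(s["tool_rot"]).as_matrix();print(M.round(3).tolist(),s["grasp_force"],s["joint_pos"].round(2));togo([.448,-.058,.205])
E
```

```text
time_s: 11.1
tool_pos: [0.445, -0.0665, 0.1999]
tool_rot: [-0.603, -2.74, 1.015]
ft_force: [0.4, 0.9, -2.7]
width: 0.136
grasp_force: 30.1
[[-0.906, 0.316, -0.281], [0.423, 0.689, -0.589], [0.007, -0.653, -0.757]] 30.09409435093403 [ 0.    0.56  1.73 -0.66  1.29 -0.8 ]
t 11.1 grasp [ 0.4503 -0.0553  0.2143] shift units [0.03 0.12 0.31]
```

```bash
python3 -m creep '[{"fingers":0,"x":0,"y":0.07,"z":0.13,"ax":0.5,"ay":0,"az":0},{"fingers":0,"x":0,"y":0.07,"z":0.13,"ax":0.5,"ay":0,"az":0},{"fingers":0,"x":0,"y":0.07,"z":0.12,"ax":0.5,"ay":0,"az":0},{"fingers":0,"x":0,"y":-0.04,"z":0,"ax":0.5,"ay":0,"az":0},{"fingers":0,"x":0,"y":-0.04,"z":0,"ax":0.5,"ay":0,"az":0},{"fingers":0,"x":0,"y":-0.04,"z":0,"ax":0.5,"ay":0,"az":0},{"fingers":0,"x":0,"y":-0.04,"z":0,"ax":0.5,"ay":0,"az":0},{"fingers":0,"x":0,"y":-0.04,"z":0,"ax":0.5,"ay":0,"az":0},{"fingers":0,"x":0,"y":-0.04,"z":0,"ax":0.5,"ay":0,"az":0},{"fingers":0,"x":0,"y":-0.04,"z":0,"ax":0.5,"ay":0,"az":0},{"fingers":0,"x":0,"y":-0.04,"z":0,"ax":0.5,"ay":0,"az":0},{"fingers":0,"x":0,"y":-0.04,"z":0,"ax":0.5,"ay":0,"az":0},{"fingers":0,"x":0,"y":-0.04,"z":0,"ax":0.5,"ay":0,"az":0},{"fingers":0,"x":0,"y":-0.04,"z":0,"ax":0.5,"ay":0,"az":0},{"fingers":0,"x":0,"y":0,"z":0,"ax":0,"ay":0,"az":0},{"fingers":0,"x":0,"y":0,"z":0,"ax":0,"ay":0,"az":0},{"fingers":0,"x":0,"y":0,"z":0,"ax":0,"ay":0,"az":0},{"fingers":0,"x":0,"y":0,"z":0,"ax":0,"ay":0,"az":0}]'
python3 - <<'E'
from h import *
s=log();M=R.from_rotvec(s["tool_rot"]).as_matrix();print(M.round(3).tolist(),s["grasp_force"],s["joint_pos"].round(2));togo([.448,-.058,.2])
# count nut-coloured blobs near the mixer in top and side views
for n in("side","top"):
    im=read_camera(n);save(n+'_pour.png',im);hsv=cv2.cvtColor(im,cv2.COLOR_RGB2HSV);m=cv2.inRange(hsv,(3,120,70),(16,255,255))
    k,l,st,ce=cv2.connectedComponentsWithStats(m)
    print(n,[(ce[i].round(0).tolist(),int(st[i,4])) for i in range(1,k) if 4<st[i,4]<200 and 230<ce[i][0]<400 and 130<ce[i][1]<330])
E
```

```text
time_s: 12.9
tool_pos: [0.442, -0.0736, 0.2006]
tool_rot: [-0.404, -1.853, 2.077]
ft_force: [0.8, 0.6, -2.5]
width: 0.135
grasp_force: 30.1
[[-0.906, -0.054, -0.419], [0.423, -0.102, -0.901], [0.006, -0.993, 0.115]] 30.147536024451256 [ 0.16  1.05  1.6  -1.09  1.94 -0.44]
t 12.9 grasp [ 0.45   -0.0564  0.1984] shift units [ 0.04 -0.04  0.08]
side [([347.0, 131.0], 22), ([363.0, 151.0], 29), ([379.0, 158.0], 7), ([379.0, 170.0], 15), ([378.0, 176.0], 92)]
top [([288.0, 208.0], 8), ([306.0, 218.0], 12), ([278.0, 221.0], 5), ([279.0, 225.0], 12), ([283.0, 235.0], 5), ([287.0, 235.0], 5)]
```

```bash
python3 -m creep '[{"fingers":0,"x":0,"y":0,"z":0,"ax":0.5,"ay":0,"az":0},{"fingers":0,"x":0,"y":0,"z":0,"ax":0.5,"ay":0,"az":0},{"fingers":0,"x":0,"y":0,"z":0,"ax":-0.5,"ay":0,"az":0},{"fingers":0,"x":0,"y":0,"z":0,"ax":-0.5,"ay":0,"az":0},{"fingers":0,"x":0.5,"y":-0.7,"z":0,"ax":0,"ay":0,"az":0},{"fingers":0,"x":0.7,"y":-0.7,"z":0,"ax":0,"ay":0,"az":0},{"fingers":0,"x":0.7,"y":-0.7,"z":0,"ax":0,"ay":0,"az":0},{"fingers":0,"x":0.7,"y":-0.7,"z":0,"ax":0,"ay":0,"az":0},{"fingers":0,"x":0.7,"y":0,"z":0,"ax":0,"ay":0,"az":0},{"fingers":0,"x":0,"y":0,"z":0,"ax":0,"ay":0,"az":0}]'
python3 - <<'E'
from h import *
s=log();print(s["joint_pos"].round(2));togo([.448,-.058,.2])
im=cv2.imread('pics/side0.png');print(im[354:368:2,281:295:2][...,::-1].tolist()[2:5])
W=cam("wrist");print("bowl in wrist px",proj(W,[.543,-.091,.06]))
for n in("side","top","wrist"):
    im=read_camera(n);save(n+'_p2.png',im)
    c=cam(n);b=proj(c,[.543,-.091,.06]);hsv=cv2.cvtColor(im,cv2.COLOR_RGB2HSV);m=cv2.inRange(hsv,(4,90,60),(18,255,255))
    k,l,st,ce=cv2.connectedComponentsWithStats(m)
    print(n,b.round(),[(ce[i].round(0).tolist(),st[i].tolist()) for i in range(1,k) if 4<st[i,4]<3000 and abs(ce[i]-b).max()<80])
E
```

```text
time_s: 14.0
tool_pos: [0.3551, -0.0223, 0.2856]
tool_rot: [-0.4, -1.852, 2.078]
ft_force: [-0.1, -0.6, -1.0]
width: 0.137
grasp_force: 30.1
[ 0.28  0.88  1.78 -0.97  1.99 -0.4 ]
t 14.0 grasp [ 0.3631 -0.0052  0.2834] shift units [-3.33  2.78  0.08]
[[[234, 220, 180], [226, 220, 184], [144, 108, 80], [137, 86, 50], [131, 88, 56], [187, 154, 124], [234, 207, 168]], [[207, 134, 82], [194, 144, 105], [161, 138, 115], [140, 123, 101], [141, 124, 103], [171, 126, 92], [202, 128, 78]], [[196, 119, 64], [187, 128, 87], [229, 213, 180], [244, 244, 223], [240, 240, 218], [190, 157, 121], [183, 112, 61]]]
bowl in wrist px [671.1506749  618.36483244]
side [313. 241.] [([315.0, 163.0], [313, 162, 6, 2, 7]), ([382.0, 172.0], [377, 165, 11, 16, 106]), ([314.0, 167.0], [312, 166, 4, 4, 6]), ([292.0, 171.0], [289, 169, 6, 5, 8]), ([300.0, 170.0], [298, 168, 5, 5, 9]), ([298.0, 174.0], [296, 174, 5, 2, 5]), ([313.0, 181.0], [312, 178, 3, 6, 7]), ([311.0, 247.0], [303, 241, 16, 12, 115])]
top [313. 221.] [([267.0, 144.0], [266, 143, 3, 4, 6]), ([301.0, 221.0], [299, 219, 4, 5, 13]), ([307.0, 227.0], [303, 224, 11, 7, 32]), ([265.0, 239.0], [260, 235, 11, 8, 48]), ([270.0, 250.0], [265, 248, 10, 5, 32])]
wrist [671. 615.] []
```

```bash
python3 - <<'E'
from h import *
a=cv2.imread('pics/side_p2.png')[200:280,270:350];b=cv2.imread('pics/top_p2.png')[180:260,240:340]
o=np.zeros((400,800,3),np.uint8);o[:,:400]=cv2.resize(a,(400,400),interpolation=cv2.INTER_CUBIC);o[:320,400:]=cv2.resize(b,(400,320),interpolation=cv2.INTER_CUBIC);cv2.imwrite('pics/nuts.png',o)
E
```

```text
(no output)
```

View pics/nuts.png

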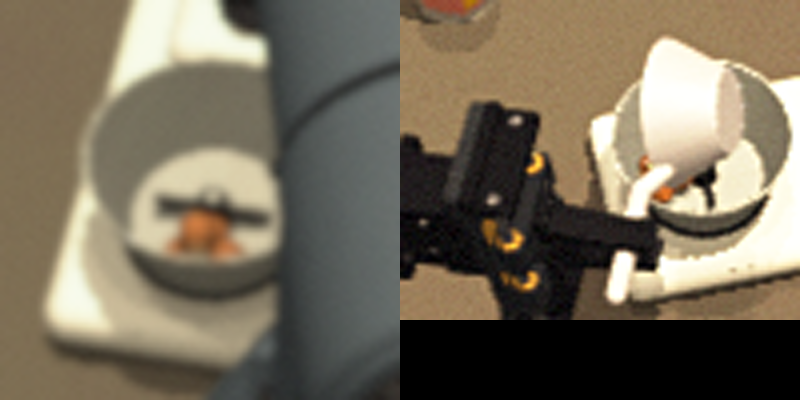

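The nuts are clustered on the bowl floor and none show outside it. Next I'll roll the scoop back upright and return it to free worktop.

```bash
python3 -m creep '[{"fingers":0,"x":-0.64,"y":-0.04,"z":-0.34,"ax":0,"ay":0,"az":0},{"fingers":0,"x":-0.64,"y":-0.04,"z":-0.34,"ax":0,"ay":0,"az":0},{"fingers":0,"x":-0.64,"y":-0.04,"z":-0.34,"ax":0,"ay":0,"az":0},{"fingers":0,"x":-0.64,"y":-0.04,"z":-0.34,"ax":0,"ay":0,"az":0},{"fingers":0,"x":0,"y":0.05,"z":0,"ax":-0.6,"ay":0,"az":0},{"fingers":0,"x":0,"y":0.05,"z":0,"ax":-0.6,"ay":0,"az":0},{"fingers":0,"x":0,"y":0.05,"z":0,"ax":-0.6,"ay":0,"az":0},{"fingers":0,"x":0,"y":0.05,"z":0,"ax":-0.6,"ay":0,"az":0},{"fingers":0,"x":0,"y":0.05,"z":0,"ax":-0.6,"ay":0,"az":0},{"fingers":0,"x":0,"y":0.05,"z":0,"ax":-0.6,"ay":0,"az":0},{"fingers":0,"x":0,"y":0.05,"z":0,"ax":-0.6,"ay":0,"az":0},{"fingers":0,"x":0,"y":0.05,"z":0,"ax":-0.6,"ay":0,"az":0},{"fingers":0,"x":0,"y":0.05,"z":0,"ax":-0.6,"ay":0,"az":0},{"fingers":0,"x":0,"y":0.05,"z":0,"ax":-0.6,"ay":0,"az":0},{"fingers":0,"x":0,"y":0.05,"z":0,"ax":-0.6,"ay":0,"az":0},{"fingers":0,"x":0,"y":0.05,"z":0,"ax":-0.6,"ay":0,"az":0},{"fingers":0,"x":0,"y":0.05,"z":0,"ax":-0.6,"ay":0,"az":0},{"fingers":0,"x":0,"y":0.05,"z":0,"ax":-0.6,"ay":0,"az":0},{"fingers":0,"x":0,"y":0,"z":0,"ax":0,"ay":0,"az":0}]'
python3 - <<'E'
from h import *
s=log();print(s["joint_pos"].round(2),s["grasp_force"])
S=[json.loads(l) for l in open('st.txt')]
Tg=R.from_matrix([[-0.824,0.556,0.105],[0.566,0.808,0.164],[0.006,0.194,-0.981]])
togo([.462,.27,.12],R.from_rotvec([0,0,np.radians(9.5)])*Tg)
P=fit()[0];T=R.from_rotvec([0,0,np.radians(9.5)])*Tg
for g in([.45,.0,.28],[.45,.13,.25],[.462,.27,.12],[.462,.27,.05]): print(ik(np.array(g)+.019*T.apply([0,0,1]),T,P,[0.3,.5,1.7,.2,.9,-.9])[0].round(2))
E
```

```text
time_s: 16.05
tool_pos: [0.4468, -0.0127, 0.2668]
tool_rot: [-0.637, -2.859, 0.752]
ft_force: [0.6, 0.5, -2.1]
width: 0.142
grasp_force: 30.1
[ 0.02  0.39  1.67 -0.47  1.36 -0.94] 30.08739123120904
t 16.05 grasp [ 0.4509 -0.0043  0.2833] shift units [ 3.52 10.03  0.6 ]
turn units [-5.09 -0.01 -0.03]
[-0.38  0.22  1.85  0.22  1.08 -1.62]
[-0.08  0.27  1.88  0.23  0.94 -1.34]
[ 0.23  0.56  1.88  0.28  0.61 -1.12]
[ 0.23  0.69  1.91  0.37  0.45 -1.23]
```

```bash
python3 -m creep '[{"fingers":0,"x":0,"y":0.05,"z":0,"ax":-0.51,"ay":0,"az":0},{"fingers":0,"x":0,"y":0.05,"z":0,"ax":-0.51,"ay":0,"az":0},{"fingers":0,"x":0,"y":0.05,"z":0,"ax":-0.51,"ay":0,"az":0},{"fingers":0,"x":0,"y":0.05,"z":0,"ax":-0.51,"ay":0,"az":0},{"fingers":0,"x":0,"y":0.05,"z":0,"ax":-0.51,"ay":0,"az":0},{"fingers":0,"x":0,"y":0.05,"z":0,"ax":-0.51,"ay":0,"az":0},{"fingers":0,"x":0,"y":0.05,"z":0,"ax":-0.51,"ay":0,"az":0},{"fingers":0,"x":0,"y":0.05,"z":0,"ax":-0.51,"ay":0,"az":0},{"fingers":0,"x":0,"y":0.05,"z":0,"ax":-0.51,"ay":0,"az":0},{"fingers":0,"x":0,"y":0.05,"z":0,"ax":-0.5,"ay":0,"az":0},{"fingers":0,"x":0,"y":0,"z":0,"ax":0,"ay":0,"az":0}]'
python3 - <<'E'
from h import *
s=log();Tg=R.from_matrix([[-0.824,0.556,0.105],[0.566,0.808,0.164],[0.006,0.194,-0.981]])
togo([.462,.27,.11],R.from_rotvec([0,0,np.radians(9.5)])*Tg)
E
```

```text
time_s: 17.15
tool_pos: [0.4519, 0.001, 0.2617]
tool_rot: [0.676, 3.023, 0.298]
ft_force: [-0.8, -0.6, -1.4]
width: 0.142
grasp_force: 30.1
t 17.15 grasp [ 0.4505 -0.0024  0.2804] shift units [3.44 7.13 7.23]
turn units [-0.01 -0.04 -0.03]
```

```bash
python3 -m creep '[{"fingers":0,"x":0.29,"y":0.59,"z":0.6,"ax":0,"ay":0,"az":0},{"fingers":0,"x":0.29,"y":0.59,"z":0.6,"ax":0,"ay":0,"az":0},{"fingers":0,"x":0.29,"y":0.59,"z":0.6,"ax":0,"ay":0,"az":0},{"fingers":0,"x":0.29,"y":0.59,"z":0.6,"ax":0,"ay":0,"az":0},{"fingers":0,"x":0.29,"y":0.59,"z":0.6,"ax":0,"ay":0,"az":0},{"fingers":0,"x":0.29,"y":0.59,"z":0.6,"ax":0,"ay":0,"az":0},{"fingers":0,"x":0.29,"y":0.6,"z":0.6,"ax":0,"ay":0,"az":0},{"fingers":0,"x":0.29,"y":0.6,"z":0.6,"ax":0,"ay":0,"az":0},{"fingers":0,"x":0.28,"y":0.6,"z":0.6,"ax":0,"ay":0,"az":0},{"fingers":0,"x":0.28,"y":0.6,"z":0.6,"ax":0,"ay":0,"az":0},{"fingers":0,"x":0.28,"y":0.6,"z":0.6,"ax":0,"ay":0,"az":0},{"fingers":0,"x":0.28,"y":0.6,"z":0.6,"ax":0,"ay":0,"az":0},{"fingers":0,"x":0,"y":0,"z":0,"ax":0,"ay":0,"az":0}]'
python3 - <<'E'
from h import *
s=log();Tg=R.from_matrix([[-0.824,0.556,0.105],[0.566,0.808,0.164],[0.006,0.194,-0.981]])
togo([.462,.27,.053],R.from_rotvec([0,0,np.radians(9.5)])*Tg);c=cam("side")
im=read_camera("side");save('side_d.png',im);print(cam("wrist")[2][:3,3])
E
```

```text
time_s: 18.45
tool_pos: [0.4635, 0.2772, 0.0911]
tool_rot: [0.665, 3.025, 0.295]
ft_force: [-0.0, -1.0, -1.9]
width: 0.137
grasp_force: 30.0
t 18.45 grasp [0.4621 0.2738 0.1097] shift units [-0.07 -0.48  1.83]
turn units [-0.03 -0.04  0.02]
[0.37851672 0.28039463 0.25181103]
```

```bash
python3 -m creep '[{"fingers":0,"x":-0.02,"y":-0.12,"z":0.44,"ax":0,"ay":0,"az":0},{"fingers":0,"x":-0.02,"y":-0.12,"z":0.44,"ax":0,"ay":0,"az":0},{"fingers":0,"x":-0.02,"y":-0.12,"z":0.44,"ax":0,"ay":0,"az":0},{"fingers":0,"x":0,"y":-0.12,"z":0.44,"ax":0,"ay":0,"az":0},{"fingers":0,"x":0,"y":0,"z":0,"ax":0,"ay":0,"az":0},{"fingers":0,"x":0,"y":-0.01,"z":0.07,"ax":0,"ay":0,"az":0},{"fingers":0,"x":0,"y":0,"z":0,"ax":0,"ay":0,"az":0}]'
python3 -c "
from h import *
togo([.462,.27,.05])"
```

```text
time_s: 19.2
tool_pos: [0.4652, 0.2708, 0.0372]
tool_rot: [0.67, 3.018, 0.299]
ft_force: [0.3, -0.2, -1.7]
width: 0.137
grasp_force: 30.0
t 19.2 grasp [0.4637 0.2674 0.0558] shift units [0.09 0.02 0.2 ]
```

```bash
python3 -m creep '[{"fingers":0,"x":0,"y":-0.02,"z":0.1,"ax":0,"ay":0,"az":0},{"fingers":0,"x":0,"y":-0.01,"z":0.06,"ax":0,"ay":0,"az":0},{"fingers":0,"x":0,"y":0,"z":0,"ax":0,"ay":0,"az":0},{"fingers":0,"x":0,"y":0,"z":0,"ax":0,"ay":0,"az":0}]'
```

```text
time_s: 19.6
tool_pos: [0.4647, 0.2711, 0.032]
tool_rot: [0.67, 3.019, 0.299]
ft_force: [-1.8, 0.9, 0.7]
width: 0.142
grasp_force: 30.0
```

```bash
python3 -m creep '[{"fingers":0,"x":0,"y":-0.01,"z":0.05,"ax":0,"ay":0,"az":0},{"fingers":0,"x":0,"y":0,"z":0,"ax":0,"ay":0,"az":0},{"fingers":0,"x":0,"y":0,"z":0,"ax":0,"ay":0,"az":0}]'
```

```text
time_s: 19.9
tool_pos: [0.4644, 0.2712, 0.0305]
tool_rot: [0.67, 3.019, 0.299]
ft_force: [-1.8, 2.3, 4.1]
width: 0.139
grasp_force: 30.1
```

```bash
python3 -m creep '[{"fingers":0.7,"x":0,"y":0,"z":0,"ax":0,"ay":0,"az":0},{"fingers":0.7,"x":0,"y":0,"z":0,"ax":0,"ay":0,"az":0},{"fingers":0.7,"x":0,"y":0,"z":0,"ax":0,"ay":0,"az":0},{"fingers":0.7,"x":0,"y":0,"z":0,"ax":0,"ay":0,"az":0},{"fingers":0.7,"x":0,"y":0,"z":0,"ax":0,"ay":0,"az":0},{"fingers":0.7,"x":0,"y":0,"z":-0.5,"ax":0,"ay":0,"az":0},{"fingers":0.7,"x":0,"y":0,"z":-0.9,"ax":0,"ay":0,"az":0},{"fingers":0.7,"x":0,"y":0,"z":-0.9,"ax":0,"ay":0,"az":0},{"fingers":0.7,"x":0,"y":0,"z":-0.9,"ax":0,"ay":0,"az":0},{"fingers":0.7,"x":0,"y":0,"z":-0.9,"ax":0,"ay":0,"az":0},{"fingers":0.7,"x":-0.8,"y":0,"z":-0.9,"ax":0,"ay":0,"az":0},{"fingers":0.7,"x":-0.8,"y":0,"z":-0.9,"ax":0,"ay":0,"az":0},{"fingers":0.7,"x":-0.8,"y":0,"z":0,"ax":0,"ay":0,"az":0},{"fingers":0.7,"x":0,"y":0,"z":0,"ax":0,"ay":0,"az":0}]'
python3 - <<'E'
from h import *
s=log();c=cam("wrist",s);im=read_camera("wrist");save('rel.png',im)
h=np.array([-.906,.423,0]);g0=np.array([.4637,.2674,0]);cup=g0-.1*h
for n,p in [("cup rim",cup+[0,0,.042]),("tip",g0+.04*h+[0,0,.05])]: print(n,p.round(3),proj(c,p).round(0))
# bright scoop region
g=cv2.cvtColor(im,cv2.COLOR_RGB2HSV);m=((g[...,2]>175)&(g[...,1]<70)).astype(np.uint8)*255
m=cv2.morphologyEx(m,cv2.MORPH_CLOSE,np.ones((5,5)))
cs,_=cv2.findContours(m,cv2.RETR_EXTERNAL,cv2.CHAIN_APPROX_NONE)
for k in cs:
    if cv2.contourArea(k)>300: print(cv2.boundingRect(k),cv2.contourArea(k))
E
```

```text
time_s: 21.3
tool_pos: [0.5206, 0.2075, 0.2048]
tool_rot: [0.672, 3.011, 0.3]
ft_force: [0.4, 0.3, -0.1]
width: 0.702
grasp_force: 0.0
cup rim [0.554 0.225 0.042] [312. 241.]
tip [0.427 0.284 0.05 ] [313.  86.]
(0, 277, 67, 41) 829.5
(261, 80, 100, 209) 8966.0
(0, 19, 177, 134) 14665.5
```

```bash
python3 - <<'E'
from h import *
c=cam("wrist")
h=np.array([-.906,.423,0]);g0=np.array([.4637,.2674,0]);cup=g0-.1*h
print("pred rim bottom",proj(c,cup-.05*h+[0,0,.042]).round(0),"rim sides",proj(c,cup+np.cross(h,[0,0,1])*.05+[0,0,.042]).round(0),"tip end",proj(c,g0+.04*h+[0,0,.055]).round(0))
D=R.from_matrix([[-1,0,0],[0,1,0],[0,0,-1]]);togo([.545,-.231,.24],D)
P=fit()[0];s=robot.observe();q=s["joint_pos"];print(q.round(2))
for p,a in(([.545,-.231,.22],0),([.545,-.231,.075],0),([.545,-.231,.075],-.6),([.545,-.231,.075],-1.1)):
    q,e=ik(np.array(p),R.from_rotvec([0,0,a])*D,P,q);print(q.round(2),e)
E
```

```text
pred rim bottom [313. 291.] rim sides [362. 242.] tip end [316.  91.]
t 21.35 grasp [0.5161 0.2047 0.2222] shift units [ -7.03 -12.38  -3.11]
turn units [ 1.39  0.26 -3.13]
[ 0.08  0.42  1.73  0.22  0.92 -1.17]
[-0.59  0.49  1.52  0.    1.14 -2.16] 8.942837806962853e-12
[-0.59  0.68  1.63 -0.    0.82 -2.16] 2.4009074267450646e-14
[-0.59  0.68  1.63 -0.    0.82 -1.56] 1.2344992365301892e-15
[-0.59  0.68  1.63  0.    0.82 -1.06] 5.750497121565129e-16
```

Scoop silhouette matches an upright scoop: rim bottom at row 289 (predicted 291) and right side at column 361 (predicted 362). On to the dial.

```bash
python3 -m creep '[{"fingers":0.5,"x":-0.5,"y":-0.88,"z":-0.22,"ax":0,"ay":0,"az":0},{"fingers":0.5,"x":-0.5,"y":-0.88,"z":-0.22,"ax":0,"ay":0,"az":0},{"fingers":0.5,"x":-0.5,"y":-0.88,"z":-0.22,"ax":0,"ay":0,"az":0},{"fingers":0.5,"x":-0.5,"y":-0.88,"z":-0.22,"ax":0,"ay":0,"az":0},{"fingers":0.5,"x":-0.5,"y":-0.88,"z":-0.22,"ax":0,"ay":0,"az":0},{"fingers":0.5,"x":-0.5,"y":-0.88,"z":-0.22,"ax":0,"ay":0,"az":0},{"fingers":0.5,"x":-0.5,"y":-0.88,"z":-0.22,"ax":0,"ay":0,"az":0},{"fingers":0.5,"x":-0.5,"y":-0.88,"z":-0.22,"ax":0,"ay":0,"az":0},{"fingers":0.5,"x":-0.5,"y":-0.88,"z":-0.22,"ax":0,"ay":0,"az":0},{"fingers":0.5,"x":-0.5,"y":-0.88,"z":-0.22,"ax":0,"ay":0,"az":0},{"fingers":0.5,"x":-0.5,"y":-0.88,"z":-0.22,"ax":0,"ay":0,"az":0},{"fingers":0.5,"x":-0.5,"y":-0.88,"z":-0.22,"ax":0,"ay":0,"az":0},{"fingers":0.5,"x":-0.5,"y":-0.88,"z":-0.22,"ax":0,"ay":0,"az":0},{"fingers":0.5,"x":-0.5,"y":-0.88,"z":-0.22,"ax":0,"ay":0,"az":0},{"fingers":0.5,"x":0,"y":0,"z":0,"ax":0.35,"ay":0.06,"az":-0.78},{"fingers":0.5,"x":0,"y":0,"z":0,"ax":0.35,"ay":0.06,"az":-0.78},{"fingers":0.5,"x":0,"y":0,"z":0,"ax":0.35,"ay":0.06,"az":-0.78},{"fingers":0.5,"x":0,"y":0,"z":0,"ax":0.35,"ay":0.07,"az":-0.78},{"fingers":0.5,"x":0,"y":0,"z":0,"ax":0,"ay":0,"az":0},{"fingers":0.5,"x":0,"y":0,"z":0,"ax":0,"ay":0,"az":0}]'
python3 - <<'E'
from h import *
D=R.from_matrix([[-1,0,0],[0,1,0],[0,0,-1]]);togo([.545,-.231,.24],D)
s=log();c=cam("wrist",s);im=read_camera("wrist");save('dial.png',im)
print("pred dial disc",proj(c,[.545,-.231,.071]).round(0),"bar top",proj(c,[.545,-.231,.103]).round(0))
g=cv2.cvtColor(im,cv2.COLOR_RGB2HSV);v=g[...,2];m=(v<60).astype(np.uint8)
k,l,st,ce=cv2.connectedComponentsWithStats(m);print([(st[i].tolist(),ce[i].round(0).tolist()) for i in range(1,k) if st[i,4]>100])
# white mark: bright pixels within predicted bar zone
b=proj(c,[.545,-.231,.103]).astype(int);sub=v[b[1]-60:b[1]+60,b[0]-60:b[0]+60];print(sub[::8,::6])
E
```

```text
time_s: 23.35
tool_pos: [0.5455, -0.2234, 0.2198]
tool_rot: [-0.002, -3.14, -0.001]
ft_force: [0.1, -0.1, -0.1]
width: 0.497
grasp_force: 0.0
t 23.35 grasp [ 0.5455 -0.2234  0.2388] shift units [ 0.02 -0.25 -0.04]
turn units [ 0.   -0.01 -0.01]
pred dial disc [306. 222.] bar top [305. 232.]
[([629, 0, 11, 33, 211], [635.0, 15.0]), ([8, 15, 164, 188, 1372], [109.0, 117.0]), ([74, 17, 12, 23, 124], [80.0, 28.0]), ([26, 93, 22, 22, 152], [37.0, 104.0]), ([4, 112, 30, 19, 121], [19.0, 123.0]), ([432, 185, 25, 64, 563], [443.0, 217.0]), ([274, 193, 55, 59, 2254], [301.0, 219.0]), ([222, 276, 49, 50, 1528], [252.0, 306.0]), ([357, 277, 51, 50, 1556], [375.0, 307.0]), ([0, 290, 640, 190, 71250], [299.0, 411.0]), ([367, 294, 185, 94, 11317], [469.0, 341.0])]
[[136 139 244 245 244 244 244 244 244 244 246 246 246 245 245 245 244 214
  245 246]
 [138 137 244 246 246 246 246 246 246 246 246 246 246 246 246 246 246 237
  242 246]
 [138 129 244 246 246 246 246 246 246 245 246 246 246 246 246 246 246 235
  242 246]
 [130 128 244 246 246 246 181  66  76  42  56  66  80 212 207 196 186 174
  231 240]
[... 236 characters left out ...]
 184 153
  194 194]
 [126 128 238 246 246  80  37  39  33  38  28  36  38  37 171 194 182 156
  193 200]
 [128 127 242 237 185 246  38  39  34  34  29  39  38  96 195 194 181 159
  199 218]
 [128 127 240 245 246 237 191 156  36 192  29  59 190 195 196 194 180 168
  204 205]
 [138 134 238 245 246 246 196 102 139 193 121 195 194 194 194 193 180 180
  195 196]
 [137 138 146 241 243 243 189 183 182 183 183 183 184 184 184 184 171 197
  213 218]
 [138 138 144 244 246 246 246 246 246 246 246 246 246 246 246 246 246 246
  246 246]
 [137 136  95 243 246 246 246 246 245 245 246 245 245 245 246 245 246 246
  246 246]
 [138  39  24  30  36 138 138 139 138 138 139 133 139 138 140 140 144 145
  151  35]]
```

```bash
python3 -m creep '[{"fingers":0.5,"x":0.05,"y":-0.4,"z":0,"ax":0,"ay":0,"az":0},{"fingers":0.5,"x":0,"y":0,"z":0.8,"ax":0,"ay":0,"az":0},{"fingers":0.5,"x":0,"y":0,"z":0.8,"ax":0,"ay":0,"az":0},{"fingers":0.5,"x":0,"y":0,"z":0.8,"ax":0,"ay":0,"az":0},{"fingers":0.5,"x":0,"y":0,"z":0.6,"ax":0,"ay":0,"az":0},{"fingers":0.5,"x":0,"y":0,"z":0,"ax":0,"ay":0,"az":0}]'
python3 - <<'E'
from h import *
D=R.from_matrix([[-1,0,0],[0,1,0],[0,0,-1]]);togo([.544,-.2355,.094],D)
s=log();c=cam("wrist",s);im=read_camera("wrist");v=cv2.cvtColor(im,cv2.COLOR_RGB2HSV)[...,2]
b=proj(c,[.544,-.2355,.071]).round(0);print("pred disc",b,"top",proj(c,[.544,-.2355,.103]).round(0))
k,l,st,ce=cv2.connectedComponentsWithStats((v<60).astype(np.uint8));print([(st[i].tolist(),ce[i].round(0).tolist()) for i in range(1,k) if st[i,4]>800])
r=int(b[1]);print(r,v[r-10,230:400:4],v[r+5,230:400:4])
E
```

```text
time_s: 24.0
tool_pos: [0.5427, -0.2372, 0.1278]
tool_rot: [-0.004, -3.137, -0.003]
ft_force: [1.1, -0.2, 0.5]
width: 0.503
grasp_force: 0.0
t 24.0 grasp [ 0.5427 -0.2373  0.1468] shift units [-0.05  0.06  1.76]
turn units [ 0.01 -0.04 -0.02]
pred disc [317. 260.] top [318. 279.]
[([0, 0, 142, 171, 1795], [102.0, 86.0]), ([367, 208, 184, 180, 12746], [474.0, 332.0]), ([279, 217, 77, 91, 4631], [316.0, 255.0]), ([221, 277, 50, 50, 1525], [252.0, 306.0]), ([357, 277, 50, 49, 1475], [375.0, 306.0]), ([0, 290, 640, 190, 68297], [306.0, 413.0])]
260 [130 130 132 131 132 129 158 183 190 199 201 201  63  35  40  41  38  40
  37  40  30  31  33  32  31  39  37  38  39  38  38  38 197 199 199 188
 181 161 200 200 199 199 199] [131 132 132 132 132 131 151 183 190 198 199 201 141  39  38  40  40  39
  39  39  29  30  30  28  30  38  37  39  38  38  39  94 200 201 196 188
 179 176 207 200 199 199 200]
```

```bash
python3 -m creep '[{"fingers":0.5,"x":-0.05,"y":0.06,"z":0.6,"ax":0,"ay":-0.04,"az":0},{"fingers":0.5,"x":0,"y":0,"z":0.6,"ax":0,"ay":0,"az":0},{"fingers":0.5,"x":0,"y":0,"z":0.54,"ax":0,"ay":0,"az":0},{"fingers":0.5,"x":0,"y":0,"z":0,"ax":0,"ay":0,"az":0},{"fingers":0,"x":0,"y":0,"z":0,"ax":0,"ay":0,"az":0},{"fingers":0,"x":0,"y":0,"z":0,"ax":0,"ay":0,"az":0},{"fingers":0,"x":0,"y":0,"z":0,"ax":0,"ay":0,"az":0},{"fingers":0,"x":0,"y":0,"z":0,"ax":0,"ay":0,"az":0},{"fingers":0,"x":0,"y":0,"z":0,"ax":0,"ay":0,"az":0},{"fingers":0,"x":0,"y":0,"z":0,"ax":0,"ay":0,"az":0},{"fingers":0,"x":0,"y":0,"z":0,"ax":0,"ay":0,"az":0}]'
python3 -c "
from h import *
s=log();print(s['tool_rot'],s['moment'].round(3));togo([.544,-.2355,.094])"
```

```text
time_s: 25.15
tool_pos: [0.5467, -0.2354, 0.0788]
tool_rot: [0.001, 3.135, -0.003]
ft_force: [-1.0, 1.4, 3.8]
width: 0.123
grasp_force: 30.0
[ 1.40904994e-03  3.13529769e+00 -2.75566721e-03] [ 0.2    0.02  -0.272]
t 25.15 grasp [ 0.5466 -0.2353  0.0978] shift units [ 0.09 -0.01  0.13]
```

```bash
python3 -m creep '[{"fingers":0,"x":0,"y":0,"z":0,"ax":0,"ay":0,"az":0.6},{"fingers":0,"x":0,"y":0,"z":0,"ax":0,"ay":0,"az":0.6},{"fingers":0,"x":0,"y":0,"z":0,"ax":0,"ay":0,"az":0.6},{"fingers":0,"x":0,"y":0,"z":0,"ax":0,"ay":0,"az":0.6},{"fingers":0,"x":0,"y":0,"z":0,"ax":0,"ay":0,"az":0.6},{"fingers":0,"x":0,"y":0,"z":0,"ax":0,"ay":0,"az":0.6},{"fingers":0,"x":0,"y":0,"z":0,"ax":0,"ay":0,"az":0.6},{"fingers":0,"x":0,"y":0,"z":0,"ax":0,"ay":0,"az":0.6},{"fingers":0,"x":0,"y":0,"z":0,"ax":0,"ay":0,"az":0.6},{"fingers":0,"x":0,"y":0,"z":0,"ax":0,"ay":0,"az":0.6},{"fingers":0,"x":0,"y":0,"z":0,"ax":0,"ay":0,"az":0.6},{"fingers":0,"x":0,"y":0,"z":0,"ax":0,"ay":0,"az":0.6},{"fingers":0,"x":0,"y":0,"z":0,"ax":0,"ay":0,"az":0.4},{"fingers":0,"x":0,"y":0,"z":0,"ax":0,"ay":0,"az":0},{"fingers":0,"x":0,"y":0,"z":0,"ax":0,"ay":0,"az":0}]'
python3 - <<'E'
from h import *
s=log();M=R.from_rotvec(s["tool_rot"]).as_matrix();print(s['moment'].round(3),"turned",np.pi-np.arctan2(M[1,0],M[0,0]),s["joint_pos"].round(3));togo([.5466,-.2353,.0978])
c=cam("top")
for n in("top","side"):
    im=read_camera(n);save(n+'_hold.png',im);c=cam(n);b=proj(c,[.543,-.091,.055]);x,y=b.astype(int)
    m=cv2.inRange(cv2.cvtColor(im,cv2.COLOR_RGB2HSV),(4,90,60),(18,255,255));k,l,st,ce=cv2.connectedComponentsWithStats(m)
    print(n,b.round(),[(ce[i].round(0).tolist(),st[i].tolist()) for i in range(1,k) if 15<st[i,4]<500 and abs(ce[i]-b).max()<40])
E
```

```text
time_s: 26.65
tool_pos: [0.5447, -0.2387, 0.0788]
tool_rot: [1.582, 2.708, -0.008]
ft_force: [-7.0, -9.3, 3.8]
width: 0.124
grasp_force: 30.0
[-1.593  1.259  0.099] turned 1.0577368131114193 [-0.598  0.679  1.629 -0.006  0.828 -1.107]
t 26.65 grasp [ 0.5446 -0.2386  0.0978] shift units [0.06 0.11 0.  ]
top [313. 222.] [([343.0, 184.0], [340, 181, 9, 8, 32]), ([306.0, 223.0], [299, 217, 15, 14, 137])]
side [313. 242.] [([310.0, 247.0], [303, 241, 15, 11, 107])]
```

```bash
for i in 1 2; do :; done; python3 -m creep '[{"fingers":0,"x":0,"y":0,"z":0,"ax":0,"ay":0,"az":0.12},{"fingers":0,"x":0,"y":0,"z":0,"ax":0,"ay":0,"az":0},{"fingers":0,"x":0,"y":0,"z":0,"ax":0,"ay":0,"az":0},{"fingers":0,"x":0,"y":0,"z":0,"ax":0,"ay":0,"az":0},{"fingers":0,"x":0,"y":0,"z":0,"ax":0,"ay":0,"az":0},{"fingers":0,"x":0,"y":0,"z":0,"ax":0,"ay":0,"az":0},{"fingers":0,"x":0,"y":0,"z":0,"ax":0,"ay":0,"az":0},{"fingers":0,"x":0,"y":0,"z":0,"ax":0,"ay":0,"az":0},{"fingers":0,"x":0,"y":0,"z":0,"ax":0,"ay":0,"az":0},{"fingers":0,"x":0,"y":0,"z":0,"ax":0,"ay":0,"az":0},{"fingers":0,"x":0,"y":0,"z":0,"ax":0,"ay":0,"az":0},{"fingers":0,"x":0,"y":0,"z":0,"ax":0,"ay":0,"az":0},{"fingers":0,"x":0,"y":0,"z":0,"ax":0,"ay":0,"az":0},{"fingers":0,"x":0,"y":0,"z":0,"ax":0,"ay":0,"az":0},{"fingers":0,"x":0,"y":0,"z":0,"ax":0,"ay":0,"az":0},{"fingers":0,"x":0,"y":0,"z":0,"ax":0,"ay":0,"az":0},{"fingers":0,"x":0,"y":0,"z":0,"ax":0,"ay":0,"az":0},{"fingers":0,"x":0,"y":0,"z":0,"ax":0,"ay":0,"az":0},{"fingers":0,"x":0,"y":0,"z":0,"ax":0,"ay":0,"az":0},{"fingers":0,"x":0,"y":0,"z":0,"ax":0,"ay":0,"az":0}]'
python3 -m creep '[{"fingers":0,"x":0,"y":0,"z":0,"ax":0,"ay":0,"az":0},{"fingers":0,"x":0,"y":0,"z":0,"ax":0,"ay":0,"az":0},{"fingers":0,"x":0,"y":0,"z":0,"ax":0,"ay":0,"az":0},{"fingers":0,"x":0,"y":0,"z":0,"ax":0,"ay":0,"az":0},{"fingers":0,"x":0,"y":0,"z":0,"ax":0,"ay":0,"az":0},{"fingers":0,"x":0,"y":0,"z":0,"ax":0,"ay":0,"az":0},{"fingers":0,"x":0,"y":0,"z":0,"ax":0,"ay":0,"az":0},{"fingers":0,"x":0,"y":0,"z":0,"ax":0,"ay":0,"az":0},{"fingers":0,"x":0,"y":0,"z":0,"ax":0,"ay":0,"az":0},{"fingers":0,"x":0,"y":0,"z":0,"ax":0,"ay":0,"az":0},{"fingers":0,"x":0,"y":0,"z":0,"ax":0,"ay":0,"az":0},{"fingers":0,"x":0,"y":0,"z":0,"ax":0,"ay":0,"az":0},{"fingers":0,"x":0,"y":0,"z":0,"ax":0,"ay":0,"az":0},{"fingers":0,"x":0,"y":0,"z":0,"ax":0,"ay":0,"az":0},{"fingers":0,"x":0,"y":0,"z":0,"ax":0,"ay":0,"az":0},{"fingers":0,"x":0,"y":0,"z":0,"ax":0,"ay":0,"az":0},{"fingers":0,"x":0,"y":0,"z":0,"ax":0,"ay":0,"az":0},{"fingers":0,"x":0,"y":0,"z":0,"ax":0,"ay":0,"az":0},{"fingers":0,"x":0,"y":0,"z":0,"ax":0,"ay":0,"az":0},{"fingers":0,"x":0,"y":0,"z":0,"ax":0,"ay":0,"az":0}]'
python3 - <<'E'
from h import *
s=robot.observe();M=R.from_rotvec(s["tool_rot"]).as_matrix();print("turned",np.pi-np.arctan2(M[1,0],M[0,0]),s["width"],s["ft_force"],s["time_s"])
# scoop still upright: side + top tip/cup silhouette
c=cam("side");im=read_camera("side");v=cv2.cvtColor(im,cv2.COLOR_RGB2HSV);m=((v[...,2]>150)&(v[...,1]<80)).astype(np.uint8)
k,l,st,ce=cv2.connectedComponentsWithStats(m)
h=np.array([-.906,.423,0]);cup=np.array([.554,.225,0]);e=np.cross(h,[0,0,1])
print([st[i].tolist() for i in range(1,k) if st[i,4]>60 and abs(ce[i]-proj(c,cup)).max()<60])
a=np.linspace(0,6.28,60);p=np.array([proj(c,cup+[.05*np.cos(t),.05*np.sin(t),.042]) for t in a]);print("pred rim box",p.min(0),p.max(0),"tip",proj(c,cup+.14*h+[0,0,.05]))
E
```

```text
time_s: 28.75
tool_pos: [0.5446, -0.2388, 0.0788]
tool_rot: [1.605, 2.694, -0.008]
ft_force: [-6.0, -8.3, 5.2]
width: 0.123
grasp_force: 30.0
time_s: 30.75
tool_pos: [0.5446, -0.2388, 0.0788]
tool_rot: [1.605, 2.694, -0.008]
ft_force: [-7.4, -8.7, 3.5]
width: 0.124
grasp_force: 30.0
turned 1.0743045401771871 0.12401071861907932 [-7.38957936 -8.65859362  3.48931624] 30.75
[[264, 329, 72, 50, 1530]]
pred rim box [265.27258189 329.02472318] [305.81689901 366.39174028] tip [332.41783412 376.48139866]
```

```bash
python3 -c "
from rig import ticket
print(ticket.close_job())"
```

```text
the job is handed in; nothing more can be done
None
```

I handed the job in at about 31 s with the dial held at about 1.07 rad (gripper angle; the third click is 1.05) for about four seconds; the system gave no verdict. By my checks the nuts are in the bowl, though the pictures show a cluster and not four separate nuts, and the empty scoop stands upright on the worktop. I did not re-measure the tea box, jars and spoon rest, but felt no contact with them.

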